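# Load the stew-cup steamer and pull its hot lid shut with the hook pole

### The arm

A 7-joint arm with a two-finger parallel gripper is mounted at the origin on the work surface. World frame = base frame: x ahead of the robot, y to its left, z up, the work surface at z = 0. Lengths are in m, angles in degrees, forces in N, time in s.
With the tool pointing down it reaches from about 0.4 to 0.925 m from the base axis. Payload 5.6 kg.
Tool frame: the origin (TCP) lies at the very end of the fingers, on their centre line; the grasp point (between the pads) lies 19 mm behind it; z points along the fingers, x is the direction in which the jaws open and shut, and the axes are right-handed (so a half turn about z gives the same grasp; the last joint's range is limited). The gripper opens to 85 mm and grips with 20 to 120 N. Pads are 22 mm wide; open, the fingers measure 114 mm over their backs; the gripper's body (76 mm by 85 mm) begins 54 mm behind the grasp point. The pads swing forward as they close: fully open they stand 13 mm farther back than shut.
Start: joints at [74.599, 26.786, -0.665, 91.828, 0.344, 61.387, -3.226], TCP at [0.145, -0.634, 0.231] pointing down, gripper open.
Joint ranges: [-144.91, 144.91], [-17.63, 115.5], [-89.93, 88.59], [15.96, 139.68], [-74.01, 254.01], [8.47, 105.57], [-167.45, 167.45]. Speed limits (degrees/s): [147.25, 147.25, 180, 180, 180, 180, 180].

### API

Orientations are given as a 3x3 rotation matrix whose columns are the frame's x, y, z axes.
In Python, from workcell import bot gives the robot as it stands.
- The arm moves only by the tool drive_tool, never from a script. Its arguments are lists of equal length, an entry for each row: "fingers": the closure, from 0 (fully open) to 1 (shut); "translation": the shift along the tool's x, y, z normalised to -1 to 1, where 1 is 500 mm, a list of three; "roll": the turn about the tool's z normalised to -1 to 1, where 1 is 120 degrees. In form: {"fingers": [fingers, ...], "translation": [[dx, dy, dz], ...], "roll": [roll, ...]}. A call has 1 to 8 rows; each row is the pose to reach, as a shift and turn from the pose commanded when the call began, along the tool's axes at that moment; what a row does not reach only later rows make up. A row lasts 1/10 s, in which the tool goes at most 50 mm and 8.59 degrees, less where a joint would pass 70% of its speed; a pose out of reach is approached as far as the arm can. A call with a number of a shift or a turn outside -1 to 1 is refused whole. A call with a gripper value outside its range is refused whole. The fingers move at their own pace and stop on an object; "squeeze" is the grip in N (left out, the last holds). Time passes only in rows, so rows that repeat a pose let the fingers close. It gives the time, the measured TCP pose, the force and the opening at its end, in the units of the state.
- bot.get_obs(): the state, without advancing time (a new reading comes with each control period).
- bot.grab_frame(name): name is "scene" or "top" or "wrist"; returns (picture, depth): 420x560x3 uint8, red, green, blue; 420x560 float32, m along the optical axis (not along the pixel's ray), 0 where there is no reading.
- bot.calibration(name): a dict with "K" (3x3 intrinsics, pixels), "world_from_camera" (4x4, takes a point from camera to world coordinates); the wrist camera has in their place "hand_eye" (4x4, takes a point from camera to tool coordinates, whose origin is the TCP and whose axes are the tool frame's). Camera axes: x right, y down, z forward; pixel columns grow to the right and rows downward; lengths in m; the calibration is good to about 2 mm. A picture is of the moment at which its call begins: read the wrist's pose just before it. calibration takes no time and is no camera call.
- bot.finish_job(): hands the job in, once; it reports no verdict.
Trained networks look in the newest picture that a camera, given by its name, has taken for a name from the list of things; names that differ only in an ending like _2 or _b are one class to them, and where a whole thing is asked for, a point or a joint stands for the part that bears it (a point fixed in the world has none). Each returns a list of dicts, best first, with "score" (0 to 1); they miss things now and then, are a little off and sometimes report something else, mostly with a low value. They report only what shows in the picture. A call takes as long as a camera call. They do not tell look-alikes from the thing itself.
- bot.find_in(camera, target): "point" ([column, row] in pixels, amid what is visible of it).
The state is a dict: "time": time; "joints": joint angles; "qd": joint speeds; "tau": joint torques, N m; "tool_pos": TCP position; "orientation": TCP orientation; "ft_force": force on the tool from outside, world axes, zero at the start; "torque": the same for the moment, N m; "gripper_width": finger opening in m.
Only numpy, scipy, OpenCV 4.12 (cv2) and the standard library are available. Lean on these libraries where they do the work, as an engineer would, in place of code of your own. Each camera call takes 0.05 s, during which the arm holds its last target.

### The job

Stand every covered stew cup from the counter upright on the perforated rack in the steamer, leaving the uncovered empty cups and everything else where they are. Then, because the lids get scalding hot and the gripper must never touch them, put the hook pole's prong through the high ring eye of the lid over the well that holds the rack and swing that lid fully shut; leave the lid of the stock pot's well standing open. With the lid shut, press the green start button of that same well only, lay the pole back in both cradles of its rest, hook end the way it lay, and finish with everything let go.

Things in the scene. Friction and masses are not known exactly. Their poses are not given: they have to be found in the camera images.
- steamer: Fixed twin-well steel steamer, 380 mm deep (own x), 400 wide (y), rim 160 high; origin under its centre. Front (-x) looks to the robot's right, lids hinge at the back (+x). Wells 250 (x) by 170 (y), floor 35 high, 20 mm walls, centres at own x = 5: near well y = +95 (nearer the robot), far well y = -95. Along the front a ledge 60 deep, 100 high, with a green start button per well
- rack: Aluminium perforated steaming rack, 244 x 164 mm, lying in one of the two wells, nearly filling it, fixed there; origin in its middle on the well's floor, its top is 20 mm above that. Its x and y run along the steamer's x and y. The stew cups stand on it
- stockpot: Steel stock pot with lid, 148 mm across, 195 mm high with its black knob, standing in the other well, fixed; it rises above the rim so that the lid of its well cannot be shut. Origin under its centre on the well's floor
- near_lid (a joint): Hinge of the near well's flat steel lid: 0 shut on the rim, 1.57 upright, 1.85 the most. Stiff: it stays where left; 3 N at its eye moves it when upright, 1 N near shut. Lid 280 mm deep, 182 wide, 6 thick, 0.45 kg. Hinge axis along the steamer's y, at its own x = 145 mm, height 160; lid's middle at own y = +95
- near_eye (a point): Centre of the brass ring eye at the middle of the near lid's free edge, 312 mm from the hinge axis and 6 mm above the lid's plane as shut: high up when open, 166 mm high over the front ledge when shut. Ring axis along the hinge axis (steamer's y): the prong goes in sideways. Hole 36 mm, outside 52, wire 8
- near_start (a joint): Start button of the near well: 0 out, 6 mm fully down, 5 N, springs back; counts as pressed beyond 4 mm
- near_start_top (a point): Middle of the top of the near well's green start button, 28 mm across, 118 mm above the counter, on the front ledge, pressed straight down; 60 mm to the side of the shut lid's eye (towards the steamer's -y)
- far_lid (a joint): Hinge of the far well's flat steel lid: 0 shut on the rim, 1.57 upright, 1.85 the most. Stiff: it stays where left; 3 N at its eye moves it when upright, 1 N near shut. Lid 280 mm deep, 182 wide, 6 thick, 0.45 kg. Hinge axis along the steamer's y, at its own x = 145 mm, height 160; lid's middle at own y = -95
- far_eye (a point): Centre of the brass ring eye at the middle of the far lid's free edge, 312 mm from the hinge axis and 6 mm above the lid's plane as shut: high up when open, 166 mm high over the front ledge when shut. Ring axis along the hinge axis (steamer's y): the prong goes in sideways. Hole 36 mm, outside 52, wire 8
- far_start (a joint): Start button of the far well: 0 out, 6 mm fully down, 5 N, springs back; counts as pressed beyond 4 mm
- far_start_top (a point): Middle of the top of the far well's green start button, 28 mm across, 118 mm above the counter, on the front ledge, pressed straight down; 60 mm to the side of the shut lid's eye (towards the steamer's -y)
- cup1: Covered white and blue stew cup, filled, lid fast: body 62 mm across, lid 66 mm, lid top 54 mm high, then a blue knob 22 mm across from 54 to 86 mm height by which it is lifted. About 0.3 kg. Origin under its centre. May be absent
- cup2: Covered white and blue stew cup, filled, lid fast: body 62 mm across, lid 66 mm, lid top 54 mm high, then a blue knob 22 mm across from 54 to 86 mm height by which it is lifted. About 0.3 kg. Origin under its centre. May be absent
- cup3: Covered white and blue stew cup, filled, lid fast: body 62 mm across, lid 66 mm, lid top 54 mm high, then a blue knob 22 mm across from 54 to 86 mm height by which it is lifted. About 0.3 kg. Origin under its centre. May be absent
- cup4: Covered white and blue stew cup, filled, lid fast: body 62 mm across, lid 66 mm, lid top 54 mm high, then a blue knob 22 mm across from 54 to 86 mm height by which it is lifted. About 0.3 kg. Origin under its centre. May be absent
- cup5: Covered white and blue stew cup, filled, lid fast: body 62 mm across, lid 66 mm, lid top 54 mm high, then a blue knob 22 mm across from 54 to 86 mm height by which it is lifted. About 0.3 kg. Origin under its centre. May be absent
- empty1: Empty stew cup without a lid, 62 mm across, 48 mm high, open on top; origin under its centre. Not wanted in the steamer
- empty2: Empty stew cup without a lid, 62 mm across, 48 mm high, open on top; origin under its centre. Not wanted in the steamer
- pole: Hook pole, 450 mm, 0.2 kg, level on its rest at first. Own x to the hook end, z up; origin under the handle, 10 mm below its axis, near the balance: hold it there. Square wooden handle 20 x 20 mm from x -190 to 130, then 10 mm steel rod to x 260, where a prong 8 mm thick turns off to own -y, 46 mm long with a 14 mm ball at its end
- hook_prong (a point): Middle of the hook's prong: in the pole's frame x 260, y -24, z 10 mm
- pole_rest: Fixed black rest: base 260 x 70 x 8 mm, two cradles at own x = -100 and +100, 16 mm thick, notch bottoms flat, 40 mm high, 34 wide, flared cheeks to 72 high, 68 apart at the top. Own x along the pole to its hook end; origin under its centre. The pole lies with its origin over the rest's middle (within 6 mm), 40 mm above the counter
- soy: Soy sauce bottle, 150 mm high; stands by, to be left alone. Origin on its underside (centre)
- blue_bowl: White and blue rice bowl, 120 mm across, 55 mm high; stands by, to be left alone. Origin on its underside (centre)
- spoon: Steel and wood cooking spoon lying flat; stands by, to be left alone. Origin on its underside (centre)
There are look-alikes about, which are no part of the job. What is shaped like the cup4 but orange is not meant. What is shaped like the cup1 but yellow is not meant.

How it is judged:
By the outcome, as a careful person would: the job done as asked, in the order asked, and still so for the second after the job is handed in, with the robot touching nothing.
Of cup1, cup2, cup3, cup4, cup5 only 3 to 5 are there at a start; the rules pass over those that are not, and their reading is None.
At some moment in a run one of cup1, cup2, cup3, cup4, cup5 may be knocked a few centimetres aside while the robot is not near it.
It also fails if it takes over 210 s, if anything falls off the work surface, if the arm or the gripper's body presses on something with over 40 N, if the wrist force passes 120 N, or if a joint passes its speed limit or range.

## Working session

There is one attempt and no reset: what is moved stays moved. The work goes in short steps, Python scripts to look and compute and a tool call to move; the robot and the scene stay as the last step left them, time stands still between calls to the robot, and variables do not carry over. Pictures are saved under pics/ and viewed, and the job is handed in when it is done.

Besides the shell and the picture viewer there is one more tool, called after "Request:" by a JSON object that holds its "op" and its "data", one argument or row to a line. drive_tool: Moves the arm, as the interface text tells. Scaled input: -1 to 1 covers 500 mm each way for a shift and 120 degrees each way for a turn. Its arguments: {"type":"object","properties":{"fingers":{"type":"array"},"translation":{"type":"array"},"roll":{"type":"array"},"squeeze":{"type":"number"}},"required":["fingers","translation","roll"]}

```bash
mkdir -p pics; ls; cat > h.py <<'E'
import numpy as np, cv2
from workcell import bot
def snap(name,fn):
    o=bot.get_obs()
    im,d=bot.grab_frame(name)
    cv2.imwrite('pics/'+fn,cv2.cvtColor(im,cv2.COLOR_RGB2BGR))
    np.savez('/tmp/'+name+'.npz',im=im,d=d,p=o['tool_pos'],R=o['orientation'])
    return im,d,o
def T(name,o=None):
    c=bot.calibration(name);K=np.array(c['K'])
    if name=='wrist':
        W=np.eye(4);W[:3,:3]=np.array(o['orientation']);W[:3,3]=o['tool_pos'];return K,W@np.array(c['hand_eye'])
    return K,np.array(c['world_from_camera'])
def cloud(name,d,o=None):
    K,M=T(name,o);v,u=np.mgrid[:d.shape[0],:d.shape[1]]
    P=np.stack([(u-K[0,2])/K[0,0]*d,(v-K[1,2])/K[1,1]*d,d],-1)
    return P@M[:3,:3].T+M[:3,3]
def proj(name,p,o=None):
    K,M=T(name,o);q=(np.array(p)-M[:3,3])@M[:3,:3]
    return (K@(q.T)).T[...,:2]/q[...,2:3]
E
python3 - <<'E'
from h import *
o=bot.get_obs();print(o)
for n in ['scene','top','wrist']:
    im,d,o=snap(n,n+'0.png');print(n,np.round(T(n,o)[1],3).tolist(),T(n,o)[0].tolist())
E
```

```text
pics
{'time': 0.0, 'joints': array([74.59950517, 26.8369885 , -0.66384021, 91.88182676,  0.34231969,
       61.38740539, -3.22545192]), 'qd': array([-0.02463207, -0.0336591 ,  0.01735641, -0.0719691 , -0.06637311,
        0.02959993,  0.08986818]), 'tau': array([ 2.92443538e-04, -5.32376397e+01,  2.13067594e-02, -2.51299274e+01,
        1.12693186e-02,  7.74750661e-03, -1.02650112e-06]), 'tool_pos': array([ 0.14532059, -0.63296062,  0.23032059]), 'orientation': array([[ 2.23791786e-01, -9.74636841e-01, -5.15135407e-04],
       [-9.74635285e-01, -2.23792351e-01,  1.74494002e-03],
       [-1.81596619e-03,  1.11565900e-04, -9.99998345e-01]]), 'ft_force': array([-0.7395041 , -0.07483565, -0.18783817]), 'torque': array([-0.00330403, -0.02031395, -0.02191137]), 'gripper_width': 0.08545968072289328}
scene [[0.374, 0.612, -0.697, 1.345], [0.927, -0.261, 0.269, -0.346], [-0.017, -0.747, -0.665, 0.884], [0.0, 0.0, 0.0, 1.0]] [[429.16544668126625, 0.0, 280.93088568948775], [0.0, 429.16544668126625, 209.57504328641903], [0.0, 0.0, 1.0]]
top [[-0.013, -0.999, 0.031, 0.504], [-1.0, 0.013, -0.002, -0.039], [0.002, -0.031, -1.0, 1.263], [0.0, 0.0, 0.0, 1.0]] [[429.47100638102734, 0.0, 283.4288324683926], [0.0, 429.47100638102734, 213.17533868082756], [0.0, 0.0, 1.0]]
wrist [[0.224, -0.923, -0.314, 0.228], [-0.975, -0.213, -0.07, -0.614], [-0.002, 0.322, -0.947, 0.373], [0.0, 0.0, 0.0, 1.0]] [[314.93927239221415, 0.0, 277.0806711537522], [0.0, 314.93927239221415, 211.76791453746083], [0.0, 0.0, 1.0]]
```

View pics/scene0.png

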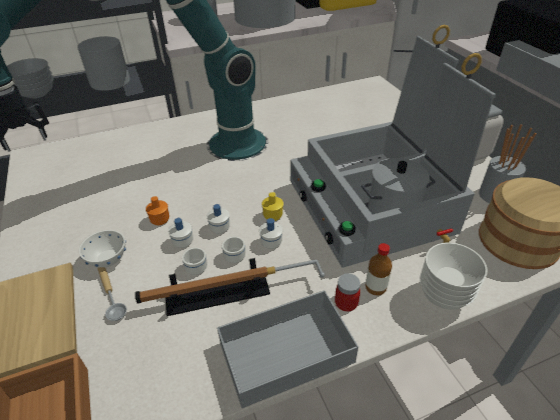

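View pics/top0.png

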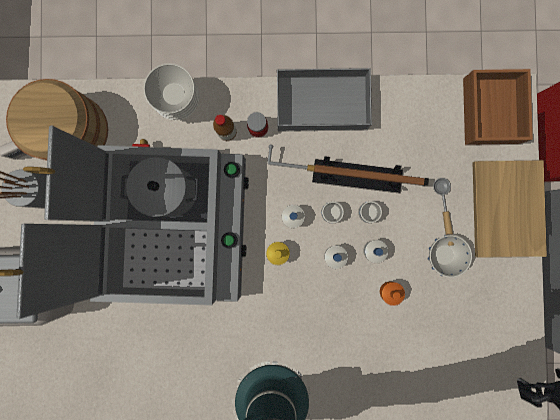

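View pics/wrist0.png

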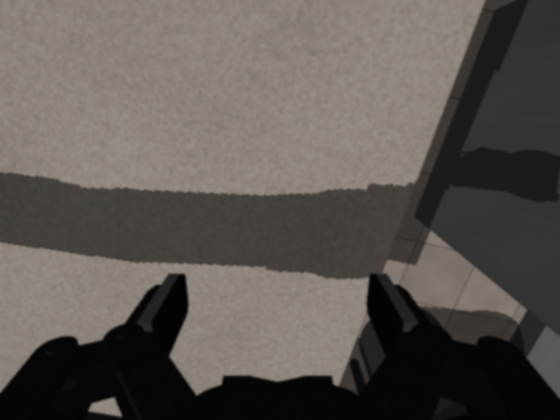

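```bash
python3 - <<'E'
from h import *
for cam in ['top','scene']:
    im,d,o=snap(cam,cam+'1.png')
    P=cloud(cam,d)
    for n in ['cup1','empty1','pole','hook_prong','pole_rest','steamer','rack','near_eye','far_eye','near_start_top','stockpot']:
        r=bot.find_in(cam,n)
        print(cam,n,[(np.round(x['point']).astype(int).tolist(),round(x['score'],2),np.round(P[int(x['point'][1]),int(x['point'][0])],3).tolist()) for x in r[:6]])
z=np.load('/tmp/top.npz');P=cloud('top',z['d'])
im=z['im'].astype(int);hsv=cv2.cvtColor(z['im'],cv2.COLOR_RGB2HSV)
m=((hsv[...,0]>98)&(hsv[...,0]<118)&(hsv[...,1]>110)&(hsv[...,2]>60)).astype(np.uint8)
n,l,s,c=cv2.connectedComponentsWithStats(m)
for i in range(1,n):
    if s[i,4]>8: 
        q=P[l==i]; q=q[q[:,2]>q[:,2].max()-.008];print('blue',c[i],s[i,4],np.round(q.mean(0),3),len(q))
E
```

```text
top cup1 [([278, 249], 0.91, [0.444, -0.026, 0.062]), ([338, 255], 0.9, [0.425, -0.19, 0.089]), ([375, 250], 0.7, [0.436, -0.293, 0.066]), ([292, 218], 0.64, [0.53, -0.063, 0.087]), ([393, 294], 0.62, [0.317, -0.337, 0.09])]
top empty1 [([332, 214], 0.7, [0.539, -0.182, 0.004]), ([368, 210], 0.57, [0.549, -0.287, 0.006]), ([226, 130], 0.47, [0.77, 0.11, 0.107])]
top pole [([362, 177], 0.71, [0.641, -0.262, 0.059]), ([374, 249], 0.64, [0.441, -0.292, 0.057])]
top hook_prong []
top pole_rest [([355, 178], 0.86, [0.642, -0.247, 0.048]), ([56, 265], 0.58, [0.43, 0.449, 0.335])]
top steamer [([110, 225], 0.81, [0.514, 0.405, 0.163])]
top rack [([164, 259], 0.94, [0.418, 0.294, 0.056]), ([446, 192], 0.35, [0.602, -0.514, 0.015])]
top near_eye [([56, 268], 0.87, [0.422, 0.446, 0.34])]
top far_eye [([71, 179], 0.78, [0.613, 0.41, 0.349]), ([158, 189], 0.65, [0.603, 0.266, 0.208])]
top near_start_top [([233, 239], 0.49, [0.475, 0.093, 0.119])]
top stockpot [([158, 189], 0.74, [0.6, 0.267, 0.211])]
scene cup1 [([216, 214], 0.92, [0.428, -0.191, 0.061]), ([158, 211], 0.79, [0.342, -0.346, 0.056
[... 500 characters left out ...]
[0.379, -0.509, 0.015])]
scene pole_rest [([215, 295], 0.88, [0.661, -0.265, 0.006])]
scene steamer [([411, 158], 0.94, [0.518, 0.382, 0.157])]
scene rack [([358, 162], 0.87, [0.354, 0.313, 0.056]), ([345, 224], 0.4, [0.663, 0.093, 0.121])]
scene near_eye [([419, 88], 0.61, [0.411, 0.449, 0.315])]
scene far_eye [([456, 119], 0.67, [0.618, 0.412, 0.331])]
scene near_start_top [([318, 183], 0.65, [0.48, 0.104, 0.123])]
scene stockpot [([395, 183], 0.55, [0.649, 0.237, 0.2]), ([111, 306], 0.3, [0.601, -0.511, 0.014])]
blue [293.15625 215.625  ] 32 [ 0.534 -0.069  0.087] 30
blue [378.63636364 251.57575758] 33 [ 0.432 -0.302  0.088] 23
blue [336.89655172 257.34482759] 29 [ 0.418 -0.187  0.088] 26
```

```bash
python3 - <<'E'
import cv2
im=cv2.imread('pics/top1.png')
cv2.imwrite('pics/t1a.png',cv2.resize(im[120:310,0:260],None,fx=3,fy=3))
cv2.imwrite('pics/t1b.png',cv2.resize(im[130:310,250:470],None,fx=3.5,fy=3.3))
E
```

```text
(no output)
```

View pics/t1a.png

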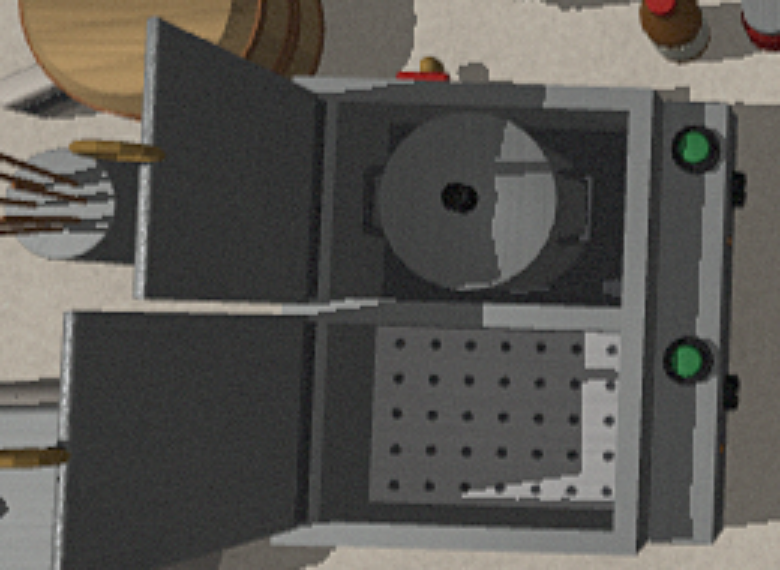

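View pics/t1b.png

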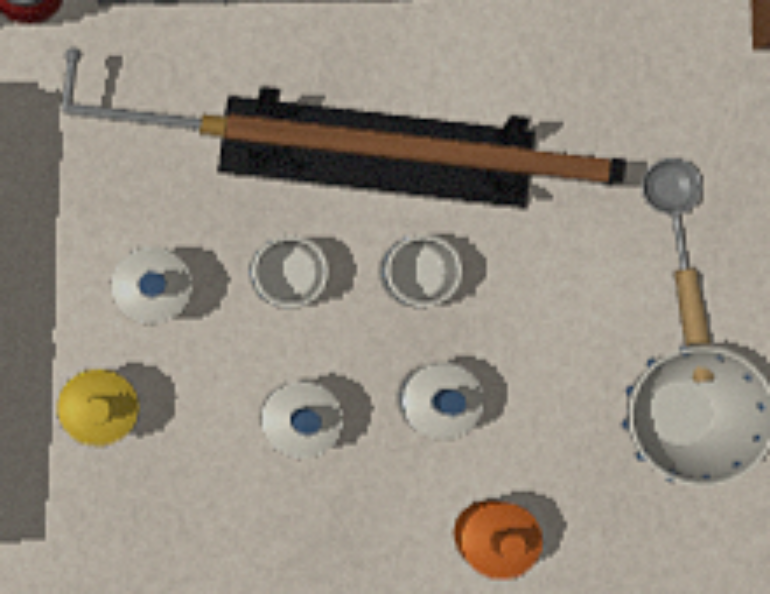

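```bash
cat > meas.py <<'E'
from h import *
for cam in ['top','scene']:
    z=np.load(f'/tmp/{cam}.npz');P=cloud(cam,z['d']);hsv=cv2.cvtColor(z['im'],cv2.COLOR_RGB2HSV)
    g=(hsv[...,0]>50)&(hsv[...,0]<80)&(hsv[...,1]>120)&(hsv[...,2]>70)
    b=(hsv[...,0]>14)&(hsv[...,0]<28)&(hsv[...,1]>110)&(P[...,2]>.4)
    for nm,m in (('green',g),('brass',b)):
        n,l,s,c=cv2.connectedComponentsWithStats(m.astype(np.uint8))
        for i in range(1,n):
            if s[i,4]>15:
                q=P[l==i];q=q[np.isfinite(q).all(1)]
                print(cam,nm,c[i].round(0),s[i,4],'med',np.median(q,0).round(3),'min',q.min(0).round(3),'max',q.max(0).round(3))
    if cam=='top':
        q=P[(abs(P[...,2]-.16)<.006)&(P[...,0]<.75)&(P[...,0]>.25)&(P[...,1]>0.05)&(P[...,1]<.5)]
        r=cv2.minAreaRect((q[:,:2]*1000).astype(np.float32));print('rim',r)
        q=P[(abs(P[...,2]-.056)<.006)&(P[...,0]<.75)&(P[...,0]>.25)&(P[...,1]>0.1)&(P[...,1]<.45)]
        print('rack',cv2.minAreaRect((q[:,:2]*1000).astype(np.float32)))
        q=P[(abs(P[...,2]-.10)<.005)&(P[...,0]<.75)&(P[...,0]>.25)&(P[...,1]>0.02)&(P[...,1]<.2)]
        print('ledge',cv2.minAreaRect((q[:,:2]*1000).astype(np.float32)))
        # pole: brown/orange handle
        m=(hsv[...,0]>5)&(hsv[...,0]<20)&(hsv[...,1]>100)&(abs(P[...,2]-.06)<.006)&(P[...,0]>.58)&(P[...,0]<.75)&(P[...,1]<0)
        q=P[m][:,:2];print('pole',cv2.minAreaRect((q*1000).astype(np.float32)), P[m][:,2].mean())
        m=(P[...,2]>.03)&(P[...,0]>.58)&(P[...,0]<.76)&(P[...,1]>-.1)&(P[...,1]<.03)
        q=P[m];print('rod',q[:,1].max(),q[q[:,1]>q[:,1].max()-.015].round(3).tolist()[:30])
E
python3 meas.py
```

```text
top green [231. 169.] 65 med [0.659 0.096 0.123] min [0.648 0.085 0.11 ] max [0.675 0.104 0.127]
top green [229. 240.] 64 med [0.47  0.103 0.123] min [ 0.457 -0.039  0.118] max [0.504 0.113 1.263]
top brass [ 39. 170.] 163 med [0.613 0.401 0.49 ] min [ 0.504 -0.039  0.454] max [0.617 0.429 1.263]
top brass [ 10. 272.] 116 med [0.428 0.457 0.477] min [0.424 0.441 0.443] max [0.431 0.488 0.497]
rim ((513.0264282226562, 290.17413330078125), (311.29925537109375, 400.6755676269531), 87.34544372558594)
rack ((539.7161254882812, 289.8149719238281), (234.10694885253906, 415.6273498535156), 87.78364562988281)
ledge ((504.9388427734375, 135.83740234375), (131.66856384277344, 398.1477966308594), 89.3674545288086)
pole ((670.8670654296875, -425.8721923828125), (106.45761108398438, 619.4993896484375), 8.814253807067871) 0.06045378946572318
rod -0.0005349397723127675 [[0.735, -0.004, 0.053], [0.735, -0.007, 0.056], [0.735, -0.01, 0.057], [0.734, -0.013, 0.059], [0.732, -0.004, 0.056], [0.732, -0.007, 0.055], [0.732, -0.01, 0.056], [0.732, -0.013, 0.058], [0.729, -0.004, 0.057], [0.729, -0.007, 0.0
[... 180 characters left out ...]
0.007, 0.055], [0.724, -0.01, 0.055], [0.721, -0.004, 0.054], [0.721, -0.007, 0.052], [0.721, -0.01, 0.056], [0.718, -0.004, 0.056], [0.718, -0.007, 0.056], [0.717, -0.01, 0.059], [0.715, -0.004, 0.056], [0.715, -0.007, 0.056], [0.716, -0.009, 0.053], [0.712, -0.004, 0.056], [0.712, -0.007, 0.058]]
scene green [318. 183.] 54 med [0.481 0.104 0.12 ] min [ 0.463 -0.346  0.111] max [1.345 0.117 0.884]
scene green [347. 225.] 71 med [0.668 0.096 0.121] min [0.653 0.083 0.111] max [0.68  0.109 0.125]
scene brass [441.  34.] 115 med [0.434 0.468 0.471] min [0.428 0.444 0.445] max [0.438 0.493 0.494]
scene brass [471.  64.] 163 med [0.621 0.407 0.473] min [0.616 0.383 0.449] max [0.625 0.431 0.497]
```

```bash
python3 - <<'E'
from h import *
z=np.load('/tmp/top.npz');P=cloud('top',z['d'])
m=(abs(P[...,2]-.056)<.006)&(P[...,0]<.52)&(P[...,0]>.32)&(P[...,1]>0.1)&(P[...,1]<.45)
n,l,s,c=cv2.connectedComponentsWithStats(m.astype(np.uint8))
i=1+np.argmax(s[1:,4]);q=P[l==i];print(cv2.minAreaRect((q[:,:2]*1000).astype(np.float32)),np.percentile(q,[1,99],axis=0).round(3).tolist())
# rim lines
for y0 in (.2,.25,.3):
    mm=(abs(P[...,1]-y0)<.003)&(abs(P[...,2]-.16)<.006);x=P[mm][:,0];print(y0,np.sort(x).round(3)[[0,-1]])
for x0 in (.35,.4,.45,.5,.6,.65):
    mm=(abs(P[...,0]-x0)<.003)&(abs(P[...,2]-.16)<.006)&(P[...,1]<.25);y=P[mm][:,1];print(x0,np.sort(y).round(3)[[0,-1]])
# lid plane
m=(P[...,2]>.2)&(P[...,2]<.42)&(P[...,0]>.36)&(P[...,0]<.5)&(P[...,1]>.3)&(P[...,1]<.55)
q=P[m];A=np.c_[q[:,0],q[:,2],np.ones(len(q))];print(len(q),np.linalg.lstsq(A,q[:,1],rcond=None)[0])
# pole
hsv=cv2.cvtColor(z['im'],cv2.COLOR_RGB2HSV)
m=(hsv[...,0]>5)&(hsv[...,0]<20)&(hsv[...,1]>100)&(abs(P[...,2]-.06)<.008)&(P[...,0]>.58)&(P[...,0]<.75)&(P[...,1]<0)&(P[...,1]>-.47)
n,l,s,c=cv2.connectedComponentsWithStats(m.astype(np.uint8));i=1+np.argmax(s[1:,4]);q=P[l==i];print(len(q),cv2.minAreaRect((q[:,:2]*1000).astype(np.float32)),q.mean(0))
vx=cv2.fitLine((q[:,:2]).astype(np.float32),cv2.DIST_L2,0,.01,.01).ravel();print(vx)
# rest
m=(P[...,2]<.04)&(P[...,2]>.004)&(hsv[...,2]<60)&(P[...,0]>.58)&(P[...,0]<.75)&(P[...,1]<-.08)&(P[...,1]>-.42)
n,l,s,c=cv2.connectedComponentsWithStats(m.astype(np.uint8));q=P[m];print(cv2.minAreaRect((q[:,:2]*1000).astype(np.float32)))
E
```

```text
((416.01702880859375, 294.7992858886719), (234.8782958984375, 168.5983428955078), 87.1328125) [[0.334, 0.181, 0.051], [0.499, 0.41, 0.061]]
0.2 [0.31  0.708]
0.25 [0.313 0.711]
0.3 [0.313 0.714]
0.35 [0.142 0.161]
0.4 [0.14 0.16]
0.45 [0.139 0.158]
0.5 [0.136 0.249]
0.6 [0.131 0.207]
0.65 [0.13  0.219]
4058 [-0.04587525  0.12184466  0.42625768]
819 ((647.6324462890625, -275.6939392089844), (328.84674072265625, 21.46855926513672), 82.19759368896484) [ 0.64743159 -0.27656896  0.06058799]
[ 0.1343618   0.99093235  0.6474316  -0.27656895]
((651.1431274414062, -260.84576416015625), (260.822021484375, 68.51171875), 82.33087921142578)
```

```bash
cat > plan.py <<'E'
import sys
from h import *
# usage: plan.py x y z yaw [x y z yaw ...]
def plan(tg):
    o=bot.get_obs();R=np.array(o['orientation']);p=np.array(o['tool_pos'])
    yaw=np.degrees(np.arctan2(R[1,0],R[0,0]))
    print('t',round(o['time'],2),'pos',p.round(4),'yaw',round(yaw,2),'w',round(o['gripper_width'],4),'F',np.round(o['ft_force'],1),'q',np.round(o['joints'],0))
    for x,y,z,w in tg:
        s=R.T@(np.array([x,y,z])-p)/.5
        dr=-(w-yaw);dr=(dr+180)%360-180
        print('->',s.round(4).tolist(),'roll',round(dr/120,4),'rows',round(max(np.linalg.norm(s)*10,abs(dr)/8.59),1))
if __name__=='__main__':
    a=list(map(float,sys.argv[1:]));plan([a[i:i+4] for i in range(0,len(a),4)])
E
python3 plan.py .432 -.302 .25 10 .432 -.302 .25 88
```

```text
t 1.35 pos [ 0.1455 -0.6335  0.2313] yaw -77.07 w 0.0853 F [0.4 0.2 0.5] q [75. 27. -1. 92.  0. 61. -3.]
-> [-0.5179, -0.7069, -0.0375] roll -0.7256 rows 10.1
-> [-0.5179, -0.7069, -0.0375] roll -1.3756 rows 19.2
```

Request:
{"op": "drive_tool", "data": {
  "fingers": [0,0,0,0,0,0,0,0],
  "translation": [
    [-0.518,-0.707,-0.0375],
    [-0.518,-0.707,-0.0375],
    [-0.518,-0.707,-0.0375],
    [-0.518,-0.707,-0.0375],
    [-0.518,-0.707,-0.0375],
    [-0.518,-0.707,-0.0375],
    [-0.518,-0.707,-0.0375],
    [-0.518,-0.707,-0.0375]
  ],
  "roll": [-1,-1,-1,-1,-1,-1,-1,-1],
  "squeeze": 40
}}

```text
time: 2.15
tool_pos: [0.4078, -0.3297, 0.2489]
orientation: [[0.99, -0.139, 0.0], [-0.139, -0.99, -0.001], [0.001, 0.001, -1.0]]
ft_force: [0.3, -1.1, 0.1]
gripper_width: 0.0854
```

```bash
python3 plan.py  .432 -.302 .22 88
```

```text
t 2.15 pos [ 0.4078 -0.3297  0.2489] yaw -7.98 w 0.0854 F [ 0.3 -1.1  0.1] q [ 55.  16. -23. 107.   7.  59.  21.]
-> [0.0402, -0.0615, 0.0577] roll -0.7998 rows 11.2
```

Request:
{"op": "drive_tool", "data": {
  "fingers": [0,0,0,0,0,0,0,0],
  "translation": [
    [0.04,-0.061,0.058],
    [0.04,-0.061,0.058],
    [0.04,-0.061,0.058],
    [0.04,-0.061,0.058],
    [0.04,-0.061,0.058],
    [0.04,-0.061,0.058],
    [0.04,-0.061,0.058],
    [0.04,-0.061,0.058]
  ],
  "roll": [-0.8,-0.8,-0.8,-0.8,-0.8,-0.8,-0.8,-0.8]
}}

```text
time: 2.95
tool_pos: [0.431, -0.304, 0.2195]
orientation: [[0.488, 0.873, 0.0], [0.873, -0.488, -0.0], [-0.0, 0.0, -1.0]]
ft_force: [-0.6, -0.4, -1.0]
gripper_width: 0.0856
```

```bash
python3 plan.py  .432 -.302 .16 88
```

```text
t 2.95 pos [ 0.431  -0.304   0.2195] yaw 60.78 w 0.0856 F [-0.6 -0.4 -1. ] q [ 62.  20. -37. 108.  14.  57.  80.]
-> [0.0045, -0.0002, 0.119] roll -0.2268 rows 3.2
```

Request:
{"op": "drive_tool", "data": {
  "fingers": [0,0,0,0,0,0],
  "translation": [
    [0.003,0,0.06],
    [0.003,0,0.12],
    [0.003,0,0.12],
    [0.003,0,0.12],
    [0.003,0,0.12],
    [0.003,0,0.12]
  ],
  "roll": [-0.23,-0.23,-0.23,-0.23,-0.23,-0.23]
}}

```text
time: 3.55
tool_pos: [0.4322, -0.303, 0.1601]
orientation: [[0.037, 0.999, 0.001], [0.999, -0.037, -0.001], [-0.001, 0.001, -1.0]]
ft_force: [-0.5, 0.6, -1.0]
gripper_width: 0.0855
```

```bash
cat > cups.py <<'E'
from h import *
import sys
out=[]
def blue(cam,zlo=.07,zhi=.1):
    im,d,o=snap(cam,sys.argv[1]+'_'+cam+'.png');P=cloud(cam,d,o)
    hsv=cv2.cvtColor(im,cv2.COLOR_RGB2HSV)
    m=((hsv[...,0]>98)&(hsv[...,0]<118)&(hsv[...,1]>110)&(hsv[...,2]>50)).astype(np.uint8)
    n,l,s,c=cv2.connectedComponentsWithStats(m)
    for i in range(1,n):
        if s[i,4]>8:
            q=P[l==i];z=np.median(q[:,2])
            zt=np.percentile(q[:,2],90)
            t=q[q[:,2]>zt-.006]; 
            print(cam,c[i].round(0),s[i,4],'topmid',((t.min(0)+t.max(0))/2).round(3),'mean',t.mean(0).round(3))
for cam in sys.argv[2:]: blue(cam)
E
python3 plan.py  .432 -.302 .06 88; python3 cups.py a top wrist
```

```text
t 3.55 pos [ 0.4322 -0.303   0.1601] yaw 87.89 w 0.0855 F [-0.5  0.6 -1. ] q [ 64.  26. -41. 111.  22.  51. 100.]
-> [0.0021, -0.0006, 0.2002] roll -0.001 rows 2.0
top [293. 216.] 34 topmid [ 0.534 -0.068  0.088] mean [ 0.534 -0.069  0.087]
top [337. 257.] 37 topmid [ 0.419 -0.187  0.088] mean [ 0.419 -0.188  0.088]
wrist [ 49. 133.] 30 topmid [ 0.359 -0.393  0.171] mean [ 0.365 -0.478  0.051]
wrist [ 83. 155.] 37 topmid [ 0.384 -0.461  0.043] mean [ 0.384 -0.46   0.043]
wrist [103. 187.] 33 topmid [ 0.412 -0.449  0.043] mean [ 0.411 -0.449  0.043]
wrist [436. 200.] 525 topmid [ 0.39  -0.239  0.193] mean [ 0.42  -0.188  0.086]
wrist [279. 224.] 499 topmid [ 0.397 -0.301  0.193] mean [ 0.434 -0.301  0.087]
wrist [556. 331.] 112 topmid [ 0.448 -0.184  0.193] mean [ 0.536 -0.076  0.088]
```

View pics/a_wrist.png

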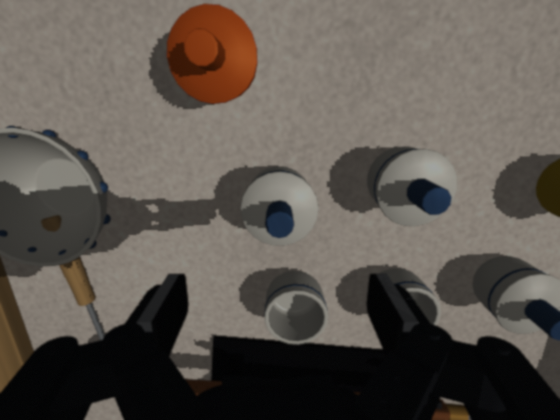

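Request:
{"op": "drive_tool", "data": {
  "fingers": [0,0,0,0.9,0.9,0.9,0.9,0.9],
  "translation": [
    [0.002,0.002,0.08],
    [0.002,0.002,0.16],
    [0.002,0.002,0.2],
    [0.002,0.002,0.2],
    [0.002,0.002,0.2],
    [0.002,0.002,0.2],
    [0.002,0.002,0.2],
    [0.002,0.002,0.2]
  ],
  "roll": [0,0,0,0,0,0,0,0],
  "squeeze": 60
}}

```text
time: 4.45
tool_pos: [0.4336, -0.302, 0.0608]
orientation: [[0.034, 0.999, 0.002], [0.999, -0.034, -0.002], [-0.001, 0.002, -1.0]]
ft_force: [-1.4, 0.9, 5.9]
gripper_width: 0.0206
```

```bash
python3 plan.py .433 -.302 .15 88 .433 -.302 .31 88  .4205 .1 .31 88
```

```text
t 4.45 pos [ 0.4336 -0.302   0.0608] yaw 88.03 w 0.0206 F [-1.4  0.9  5.9] q [ 59.  35. -35. 114.  30.  40.  94.]
-> [-0.0004, -0.0009, -0.1783] roll 0.0003 rows 1.8
-> [-0.0008, -0.0003, -0.4983] roll 0.0003 rows 5.0
-> [0.8018, -0.0529, -0.4996] roll 0.0003 rows 9.5
```

Request:
{"op": "drive_tool", "data": {
  "fingers": [0.9,0.9,0.9,0.9,0.9,0.9,0.9,0.9],
  "translation": [
    [0,0,-0.05],
    [0,0,-0.15],
    [0,0,-0.25],
    [0.06,0,-0.33],
    [0.14,0,-0.4],
    [0.23,0,-0.45],
    [0.33,0,-0.48],
    [0.43,-0.01,-0.5]
  ],
  "roll": [0,0,0,0,0,0,0,0]
}}

```text
time: 5.25
tool_pos: [0.4356, -0.0925, 0.3091]
orientation: [[0.035, 0.999, 0.002], [0.999, -0.035, -0.002], [-0.002, 0.002, -1.0]]
ft_force: [1.7, 0.1, -3.9]
gripper_width: 0.0199
```

```bash
python3 plan.py .4202 .25 .31 88  .4202 .342 .31 88
```

```text
t 5.25 pos [ 0.4356 -0.0925  0.3091] yaw 88.0 w 0.0199 F [ 1.7  0.1 -3.9] q [ 59.   7. -54. 111.   6.  65.  90.]
-> [0.6835, -0.0547, -0.0031] roll -0.0 rows 6.9
-> [0.8674, -0.0611, -0.0034] roll -0.0 rows 8.7
```

Request:
{"op": "drive_tool", "data": {
  "fingers": [0.9,0.9,0.9,0.9,0.9,0.9,0.9,0.9],
  "translation": [
    [0.09,-0.01,-0.003],
    [0.18,-0.02,-0.003],
    [0.27,-0.03,-0.003],
    [0.36,-0.04,-0.003],
    [0.45,-0.04,-0.003],
    [0.52,-0.045,-0.003],
    [0.58,-0.05,-0.003],
    [0.6,-0.05,-0.003]
  ],
  "roll": [0,0,0,0,0,0,0,0]
}}

```text
time: 6.05
tool_pos: [0.4191, 0.2099, 0.3093]
orientation: [[0.029, 1.0, -0.0], [1.0, -0.029, 0.001], [0.001, -0.0, -1.0]]
ft_force: [-0.4, -0.1, -3.6]
gripper_width: 0.0199
```

```bash
python3 plan.py .4202 .342 .31 88 .4202 .342 .12 88
```

```text
t 6.05 pos [0.4191 0.2099 0.3093] yaw 88.34 w 0.0199 F [-0.4 -0.1 -3.6] q [ 27.  14. -65. 108.  14.  67.  45.]
-> [0.2642, -0.0055, -0.001] roll 0.0028 rows 2.6
-> [0.2638, -0.0054, 0.379] roll 0.0028 rows 4.6
```

Request:
{"op": "drive_tool", "data": {
  "fingers": [0.9,0.9,0.9,0.9,0.9,0.9,0.9,0.9],
  "translation": [
    [0.08,0,0],
    [0.16,-0.003,0],
    [0.23,-0.005,0],
    [0.264,-0.005,0],
    [0.264,-0.005,0.03],
    [0.264,-0.005,0.1],
    [0.264,-0.005,0.18],
    [0.264,-0.005,0.25]
  ],
  "roll": [0,0,0,0,0,0,0,0]
}}

```text
time: 6.85
tool_pos: [0.4225, 0.3359, 0.1816]
orientation: [[0.036, 0.999, -0.001], [0.999, -0.036, -0.003], [-0.003, -0.001, -1.0]]
ft_force: [0.7, -0.3, -3.9]
gripper_width: 0.0202
```

```bash
python3 plan.py .4202 .342 .118 88;python3 - <<'E'
from h import *
snap('scene','s2.png');snap('top','tt2.png')
E
```

```text
t 6.85 pos [0.4225 0.3359 0.1816] yaw 87.96 w 0.0202 F [ 0.7 -0.3 -3.9] q [  0.  31. -55. 107.  30.  58.  20.]
-> [0.0123, -0.005, 0.1272] roll -0.0003 rows 1.3
```

View pics/s2.png

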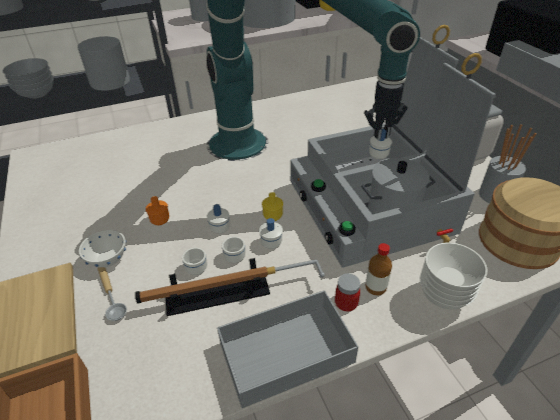

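Request:
{"op": "drive_tool", "data": {
  "fingers": [0.9,0.9,0.9,0.9],
  "translation": [
    [0.008,-0.004,0.05],
    [0.01,-0.004,0.09],
    [0.01,-0.004,0.12],
    [0.01,-0.004,0.13]
  ],
  "roll": [0,0,0,0]
}}

```text
time: 7.35
tool_pos: [0.4211, 0.3426, 0.1188]
orientation: [[0.035, 0.999, -0.001], [0.999, -0.035, -0.001], [-0.001, -0.001, -1.0]]
ft_force: [0.9, 0.1, -2.9]
gripper_width: 0.0206
```

```bash
python3 plan.py .4202 .342 .116 88
```

```text
t 7.35 pos [0.4211 0.3426 0.1188] yaw 87.99 w 0.0206 F [ 0.9  0.1 -2.9] q [ -4.  36. -51. 110.  35.  52.  16.]
-> [-0.0012, -0.0018, 0.0056] roll -0.0001 rows 0.1
```

Request:
{"op": "drive_tool", "data": {
  "fingers": [0.9,0.9,0.9,0.55,0.55,0.55],
  "translation": [
    [0,0,0.006],
    [0,0,0.008],
    [0,0,0.008],
    [0,0,0.008],
    [0,0,0.008],
    [0,0,0.008]
  ],
  "roll": [0,0,0,0,0,0]
}}

```text
time: 7.95
tool_pos: [0.4213, 0.344, 0.1159]
orientation: [[0.034, 0.999, 0.001], [0.999, -0.034, 0.001], [0.001, 0.001, -1.0]]
ft_force: [-0.3, 0.6, 0.7]
gripper_width: 0.0384
```

```bash
python3 plan.py .4202 .342 .3 88 .419 .1 .28 88
```

```text
t 7.95 pos [0.4213 0.344  0.1159] yaw 88.05 w 0.0384 F [-0.3  0.6  0.7] q [ -4.  36. -50. 110.  36.  51.  15.]
-> [-0.0037, -0.0017, -0.3683] roll 0.0004 rows 3.7
-> [-0.4875, 0.0123, -0.3286] roll 0.0004 rows 5.9
```

Released; lift and go to the next cup at (0.419, -0.188).

Request:
{"op": "drive_tool", "data": {
  "fingers": [0.55,0.55,0.55,0.2,0,0,0,0],
  "translation": [
    [0,0,-0.08],
    [0,0,-0.17],
    [-0.05,0,-0.24],
    [-0.14,0,-0.28],
    [-0.24,0,-0.3],
    [-0.34,0.01,-0.3],
    [-0.44,0.015,-0.3],
    [-0.54,0.02,-0.3]
  ],
  "roll": [0,0,0,0,0,0,0,0]
}}

```text
time: 8.75
tool_pos: [0.4216, 0.0729, 0.2656]
orientation: [[0.034, 0.999, 0.001], [0.999, -0.034, -0.001], [-0.001, 0.001, -1.0]]
ft_force: [1.8, -0.3, 0.7]
gripper_width: 0.0856
```

```bash
python3 plan.py .419 -.188 .2 88;  python3 cups.py b top
```

```text
t 8.75 pos [0.4216 0.0729 0.2656] yaw 88.07 w 0.0856 F [ 1.8 -0.3  0.7] q [ 47.  11. -66. 116.  12.  60.  63.]
-> [-0.5216, 0.0122, 0.1317] roll 0.0006 rows 5.4
top [293. 216.] 31 topmid [ 0.534 -0.068  0.088] mean [ 0.534 -0.069  0.088]
top [337. 257.] 24 topmid [ 0.419 -0.187  0.087] mean [ 0.418 -0.187  0.088]
top [136. 261.] 23 topmid [0.42  0.343 0.143] mean [0.419 0.344 0.142]
```

Request:
{"op": "drive_tool", "data": {
  "fingers": [0,0,0,0,0,0,0,0],
  "translation": [
    [-0.09,0,0],
    [-0.18,0,0.02],
    [-0.28,0.004,0.05],
    [-0.38,0.008,0.09],
    [-0.46,0.01,0.13],
    [-0.51,0.012,0.16],
    [-0.52,0.012,0.18],
    [-0.52,0.012,0.18]
  ],
  "roll": [0,0,0,0,0,0,0,0]
}}

```text
time: 9.6
tool_pos: [0.4183, -0.1849, 0.1743]
orientation: [[0.035, 0.999, -0.002], [0.999, -0.035, 0.002], [0.002, -0.002, -1.0]]
ft_force: [-0.5, 0.7, 0.3]
gripper_width: 0.0853
```

```bash
python3 cups.py c wrist|grep '0.08';python3 plan.py .419 -.188 .06 88
```

```text
wrist [274. 217.] 449 topmid [ 0.42  -0.188  0.085] mean [ 0.42  -0.187  0.086]
t 9.65 pos [ 0.419  -0.1839  0.1752] yaw 88.12 w 0.0854 F [ 0.   0.4 -0. ] q [ 65.  22. -54. 118.  23.  51.  87.]
-> [-0.0084, 0.0004, 0.2304] roll 0.001 rows 2.3
```

Request:
{"op": "drive_tool", "data": {
  "fingers": [0,0,0,0,0.9,0.9,0.9,0.9],
  "translation": [
    [-0.007,0,0.08],
    [-0.007,0,0.16],
    [-0.007,0,0.22],
    [-0.007,0,0.229],
    [-0.007,0,0.229],
    [-0.007,0,0.229],
    [-0.007,0,0.229],
    [-0.007,0,0.229]
  ],
  "roll": [0,0,0,0,0,0,0,0]
}}

```text
time: 10.45
tool_pos: [0.4195, -0.1893, 0.062]
orientation: [[0.034, 0.999, 0.002], [0.999, -0.034, -0.001], [-0.001, 0.002, -1.0]]
ft_force: [-0.3, -0.2, -0.1]
gripper_width: 0.0284
```

```bash
python3 plan.py .419 -.188 .31 88 .4173 .270 .31 88
```

```text
t 10.45 pos [ 0.4195 -0.1893  0.062 ] yaw 88.02 w 0.0284 F [-0.3 -0.2 -0.1] q [ 56.  32. -43. 122.  36.  39.  76.]
-> [0.0019, -0.0001, -0.4961] roll 0.0002 rows 5.0
-> [0.9172, -0.035, -0.4974] roll 0.0002 rows 10.4
```

Request:
{"op": "drive_tool", "data": {
  "fingers": [0.9,0.9,0.9,0.9,0.9,0.9,0.9,0.9],
  "translation": [
    [0,0,0],
    [0,0,0],
    [0,0,-0.05],
    [0,0,-0.14],
    [0,0,-0.24],
    [0.05,0,-0.33],
    [0.12,0,-0.41],
    [0.21,-0.01,-0.47]
  ],
  "roll": [0,0,0,0,0,0,0,0]
}}

```text
time: 11.25
tool_pos: [0.4183, -0.0907, 0.2928]
orientation: [[0.037, 0.999, 0.002], [0.999, -0.037, -0.001], [-0.001, 0.002, -1.0]]
ft_force: [1.6, -0.1, -2.1]
gripper_width: 0.0199
```

```bash
python3 plan.py  .4173 .270 .31 88
```

```text
t 11.25 pos [ 0.4183 -0.0907  0.2928] yaw 87.89 w 0.0199 F [ 1.6 -0.1 -2.1] q [ 69.   8. -65. 114.   8.  63.  89.]
-> [0.7208, -0.0284, -0.0352] roll -0.0009 rows 7.2
```

Request:
{"op": "drive_tool", "data": {
  "fingers": [0.9,0.9,0.9,0.9,0.9,0.9,0.9,0.9],
  "translation": [
    [0.09,-0.003,-0.02],
    [0.18,-0.006,-0.03],
    [0.28,-0.01,-0.03],
    [0.38,-0.015,-0.03],
    [0.48,-0.02,-0.03],
    [0.58,-0.024,-0.03],
    [0.66,-0.028,-0.03],
    [0.71,-0.028,-0.03]
  ],
  "roll": [0,0,0,0,0,0,0,0]
}}

```text
time: 12.05
tool_pos: [0.4143, 0.2675, 0.3055]
orientation: [[0.03, 1.0, -0.001], [1.0, -0.03, 0.001], [0.001, -0.001, -1.0]]
ft_force: [0.3, -0.4, -2.9]
gripper_width: 0.0199
```

```bash
python3 plan.py  .4173 .270 .31 88 .4173 .270 .122 88
```

```text
t 12.05 pos [0.4143 0.2675 0.3055] yaw 88.27 w 0.0199 F [ 0.3 -0.4 -2.9] q [ 20.  20. -68. 105.  20.  68.  34.]
-> [0.0052, 0.0058, -0.009] roll 0.0023 rows 0.1
-> [0.0049, 0.0062, 0.367] roll 0.0023 rows 3.7
```

Request:
{"op": "drive_tool", "data": {
  "fingers": [0.9,0.9,0.9,0.9,0.9],
  "translation": [
    [0,0.004,0.05],
    [0,0.004,0.13],
    [0,0.004,0.2],
    [0,0.004,0.22],
    [0,0.004,0.22]
  ],
  "roll": [0,0,0,0,0]
}}

```text
time: 12.55
tool_pos: [0.4171, 0.2637, 0.1948]
orientation: [[0.034, 0.999, -0.003], [0.999, -0.034, -0.001], [-0.001, -0.003, -1.0]]
ft_force: [0.0, -0.8, -3.0]
gripper_width: 0.02
```

```bash
python3 plan.py  .4173 .270 .118 88
```

```text
t 12.55 pos [0.4171 0.2637 0.1948] yaw 88.06 w 0.02 F [ 0.  -0.8 -3. ] q [ 13.  27. -61. 112.  28.  57.  27.]
-> [0.0128, 0.0004, 0.1537] roll 0.0005 rows 1.5
```

Request:
{"op": "drive_tool", "data": {
  "fingers": [0.9,0.9,0.9,0.9,0.55,0.55,0.55],
  "translation": [
    [0.011,0,0.07],
    [0.011,0,0.13],
    [0.011,0,0.155],
    [0.011,0,0.159],
    [0.011,0,0.159],
    [0.011,0,0.159],
    [0.011,0,0.159]
  ],
  "roll": [0,0,0,0,0,0,0]
}}

```text
time: 13.25
tool_pos: [0.4191, 0.2704, 0.1177]
orientation: [[0.034, 0.999, 0.003], [0.999, -0.034, 0.001], [0.001, 0.002, -1.0]]
ft_force: [-0.3, 0.4, -0.1]
gripper_width: 0.0383
```

```bash
python3 plan.py  .419 .1 .26 88
```

```text
t 13.25 pos [0.4191 0.2704 0.1177] yaw 88.02 w 0.0383 F [-0.3  0.4 -0.1] q [  6.  33. -54. 116.  36.  49.  20.]
-> [-0.3402, 0.0123, -0.285] roll 0.0002 rows 4.4
```

Request:
{"op": "drive_tool", "data": {
  "fingers": [0.55,0.55,0.55,0.3,0,0,0,0],
  "translation": [
    [0,0,-0.08],
    [0,0,-0.17],
    [0,0.01,-0.26],
    [-0.08,0.03,-0.3],
    [-0.17,0.06,-0.3],
    [-0.26,0.09,-0.3],
    [-0.35,0.13,-0.29],
    [-0.44,0.17,-0.26]
  ],
  "roll": [0,0,0,0,0,0,0,0]
}}

```text
time: 14.05
tool_pos: [0.4967, 0.0463, 0.2486]
orientation: [[0.035, 0.999, 0.005], [0.999, -0.035, -0.001], [-0.001, 0.005, -1.0]]
ft_force: [0.6, 0.8, 0.5]
gripper_width: 0.0854
```

```bash
python3 plan.py  .535 -.069 .17 88; python3 cups.py d top
```

```text
t 14.05 pos [0.4967 0.0463 0.2486] yaw 88.0 w 0.0854 F [0.6 0.8 0.5] q [ 43.  24. -64. 109.  24.  62.  57.]
-> [-0.2276, 0.0839, 0.1579] roll 0.0 rows 2.9
top [293. 216.] 31 topmid [ 0.534 -0.068  0.088] mean [ 0.534 -0.069  0.087]
top [136. 259.] 11 topmid [0.425 0.343 0.143] mean [0.425 0.342 0.142]
top [164. 262.] 23 topmid [0.416 0.269 0.142] mean [0.416 0.27  0.141]
top [137. 263.] 9 topmid [0.414 0.34  0.142] mean [0.415 0.341 0.141]
```

Request:
{"op": "drive_tool", "data": {
  "fingers": [0,0,0,0,0,0],
  "translation": [
    [-0.08,0.03,0.03],
    [-0.16,0.06,0.08],
    [-0.22,0.08,0.13],
    [-0.23,0.084,0.158],
    [-0.23,0.084,0.158],
    [-0.23,0.084,0.158]
  ],
  "roll": [0,0,0,0,0,0]
}}

```text
time: 14.7
tool_pos: [0.5332, -0.0662, 0.1686]
orientation: [[0.032, 0.999, 0.001], [0.999, -0.032, 0.001], [0.001, 0.001, -1.0]]
ft_force: [0.5, 1.3, 0.2]
gripper_width: 0.0855
```

```bash
python3 cups.py e wrist|grep '0.08';python3 plan.py .535 -.069 .06 88
```

```text
wrist [275. 220.] 529 topmid [ 0.499 -0.068  0.196] mean [ 0.535 -0.068  0.087]
t 14.75 pos [ 0.5336 -0.066   0.1691] yaw 88.2 w 0.0856 F [0.2 0.3 0.4] q [ 47.  33. -56. 108.  33.  57.  64.]
-> [-0.006, 0.0027, 0.2183] roll 0.0016 rows 2.2
```

Request:
{"op": "drive_tool", "data": {
  "fingers": [0,0,0,0.9,0.9,0.9,0.9,0.9],
  "translation": [
    [-0.005,0.002,0.08],
    [-0.005,0.002,0.16],
    [-0.005,0.002,0.21],
    [-0.005,0.002,0.217],
    [-0.005,0.002,0.217],
    [-0.005,0.002,0.217],
    [-0.005,0.002,0.217],
    [-0.005,0.002,0.217]
  ],
  "roll": [0,0,0,0,0,0,0,0]
}}

```text
time: 15.55
tool_pos: [0.5352, -0.0702, 0.0608]
orientation: [[0.034, 0.999, 0.003], [0.999, -0.034, -0.0], [-0.0, 0.003, -1.0]]
ft_force: [-1.6, 1.6, 5.6]
gripper_width: 0.0205
```

```bash
python3 plan.py .535 -.068 .31 88 .4144 .198 .31 88
```

```text
t 15.55 pos [ 0.5352 -0.0702  0.0608] yaw 88.05 w 0.0205 F [-1.6  1.6  5.6] q [ 41.  41. -48. 112.  42.  47.  57.]
-> [0.0044, 0.001, -0.4984] roll 0.0004 rows 5.0
-> [0.5279, -0.2582, -0.4992] roll 0.0004 rows 7.7
```

Request:
{"op": "drive_tool", "data": {
  "fingers": [0.9,0.9,0.9,0.9,0.9,0.9,0.9,0.9],
  "translation": [
    [0,0,-0.05],
    [0,0,-0.14],
    [0,0,-0.23],
    [0,0,-0.32],
    [0.04,-0.02,-0.4],
    [0.11,-0.055,-0.46],
    [0.19,-0.095,-0.49],
    [0.28,-0.14,-0.49]
  ],
  "roll": [0,0,0,0,0,0,0,0]
}}

```text
time: 16.35
tool_pos: [0.4693, 0.0725, 0.3063]
orientation: [[0.037, 0.999, 0.004], [0.999, -0.037, -0.001], [-0.001, 0.004, -1.0]]
ft_force: [0.6, 1.6, -2.0]
gripper_width: 0.0198
```

```bash
python3 plan.py  .4144 .198 .31 88
```

```text
t 16.35 pos [0.4693 0.0725 0.3063] yaw 87.9 w 0.0198 F [ 0.6  1.6 -2. ] q [ 47.  17. -69. 108.  17.  67.  59.]
-> [0.2469, -0.1189, -0.0081] roll -0.0008 rows 2.7
```

Request:
{"op": "drive_tool", "data": {
  "fingers": [0.9,0.9,0.9,0.9,0.9,0.9,0.9,0.9],
  "translation": [
    [0.09,-0.04,0],
    [0.17,-0.08,0],
    [0.23,-0.11,0],
    [0.247,-0.117,0],
    [0.247,-0.117,0.04],
    [0.247,-0.117,0.12],
    [0.247,-0.117,0.2],
    [0.247,-0.117,0.22]
  ],
  "roll": [0,0,0,0,0,0,0,0]
}}

```text
time: 17.15
tool_pos: [0.4125, 0.1946, 0.1907]
orientation: [[0.034, 0.999, -0.007], [0.999, -0.034, -0.003], [-0.004, -0.007, -1.0]]
ft_force: [0.3, -0.2, -2.4]
gripper_width: 0.0201
```

```bash
python3 plan.py  .4144 .198 .118 88; python3 cups.py f top
```

```text
t 17.15 pos [0.4125 0.1946 0.1907] yaw 88.03 w 0.0201 F [ 0.3 -0.2 -2.4] q [ 23.  24. -63. 117.  26.  55.  34.]
-> [0.0075, 0.0046, 0.1454] roll 0.0003 rows 1.5
top [128. 256.] 21 topmid [0.464 0.166 0.701] mean [0.439 0.327 0.248]
```

Request:
{"op": "drive_tool", "data": {
  "fingers": [0.9,0.9,0.9,0.9,0.6,0.6,0.6],
  "translation": [
    [0.006,0.003,0.06],
    [0.006,0.003,0.12],
    [0.006,0.003,0.147],
    [0.006,0.003,0.151],
    [0.006,0.003,0.151],
    [0.006,0.003,0.151],
    [0.006,0.003,0.151]
  ],
  "roll": [0,0,0,0,0,0,0]
}}

```text
time: 17.9
tool_pos: [0.4174, 0.2003, 0.1201]
orientation: [[0.034, 0.999, 0.003], [0.999, -0.034, 0.001], [0.001, 0.003, -1.0]]
ft_force: [-0.4, -0.5, -0.5]
gripper_width: 0.0344
```

```bash
python3 plan.py  .419 .198 .3 88 .5 0 .3 0; python3 cups.py g scene
```

```text
t 17.9 pos [0.4174 0.2003 0.1201] yaw 88.02 w 0.0344 F [-0.4 -0.5 -0.5] q [ 16.  30. -56. 120.  35.  47.  27.]
-> [-0.0042, 0.0043, -0.3598] roll 0.0002 rows 3.6
-> [-0.3944, 0.1799, -0.3596] roll 0.7335 rows 10.2
scene [389. 153.] 49 topmid [0.442 0.363 0.139] mean [0.442 0.362 0.139]
scene [360. 157.] 51 topmid [ 0.881 -0.034  0.51 ] mean [0.463 0.244 0.17 ]
scene [339. 162.] 55 topmid [ 0.879 -0.067  0.51 ] mean [0.461 0.178 0.17 ]
```

View pics/g_scene.png

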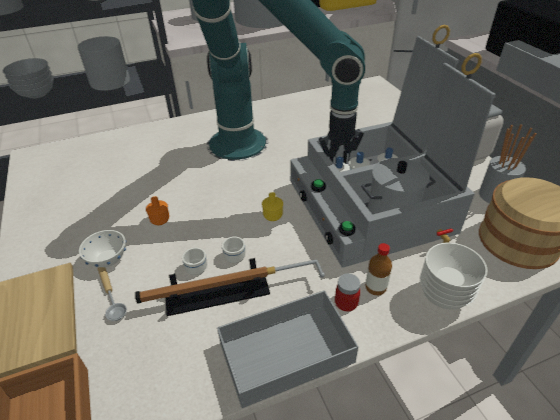

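Request:
{"op": "drive_tool", "data": {
  "fingers": [0.6,0.6,0.6,0.3,0,0,0,0],
  "translation": [
    [0,0,-0.08],
    [0,0,-0.17],
    [0,0,-0.26],
    [-0.07,0.03,-0.3],
    [-0.15,0.07,-0.3],
    [-0.23,0.11,-0.3],
    [-0.31,0.15,-0.3],
    [-0.4,0.18,-0.3]
  ],
  "roll": [0,0,0,0.07,0.14,0.21,0.28,0.35]
}}

```text
time: 18.75
tool_pos: [0.5004, -0.0045, 0.2697]
orientation: [[0.698, 0.716, 0.002], [0.716, -0.698, -0.0], [0.001, 0.002, -1.0]]
ft_force: [1.2, 0.6, 1.5]
gripper_width: 0.0854
```

```bash
python3 plan.py .6505 -.261 .18 -7.7
```

```text
t 18.75 pos [ 0.5004 -0.0045  0.2697] yaw 45.74 w 0.0854 F [1.2 0.6 1.5] q [ 43.  18. -55. 107.  17.  63.  27.]
-> [-0.1582, 0.5727, 0.1803] roll 0.4453 rows 6.2
```

Request:
{"op": "drive_tool", "data": {
  "fingers": [0,0,0,0,0,0,0,0],
  "translation": [
    [-0.02,0.09,0],
    [-0.05,0.18,0.03],
    [-0.08,0.27,0.06],
    [-0.1,0.36,0.1],
    [-0.13,0.45,0.14],
    [-0.15,0.54,0.17],
    [-0.158,0.573,0.18],
    [-0.158,0.573,0.18]
  ],
  "roll": [0.07,0.14,0.21,0.28,0.35,0.42,0.445,0.445]
}}

```text
time: 19.55
tool_pos: [0.6508, -0.2622, 0.1771]
orientation: [[0.991, -0.133, -0.001], [-0.133, -0.991, -0.0], [-0.001, 0.0, -1.0]]
ft_force: [0.5, -0.1, -0.3]
gripper_width: 0.0853
```

```bash
python3 plan.py .6505 -.261 .03 -7.7; python3 cups.py h top wrist
```

```text
t 19.55 pos [ 0.6508 -0.2622  0.1771] yaw -7.63 w 0.0853 F [ 0.5 -0.1 -0.3] q [ 40.  39. -32.  85.  22.  63.  -4.]
-> [-0.0004, -0.0024, 0.2942] roll 0.0006 rows 2.9
top [128. 257.] 15 topmid [0.43  0.362 0.142] mean [0.429 0.364 0.142]
top [164. 261.] 29 topmid [0.417 0.269 0.142] mean [0.418 0.27  0.142]
top [191. 262.] 37 topmid [0.415 0.201 0.143] mean [0.415 0.2   0.142]
```

View pics/h_wrist.png

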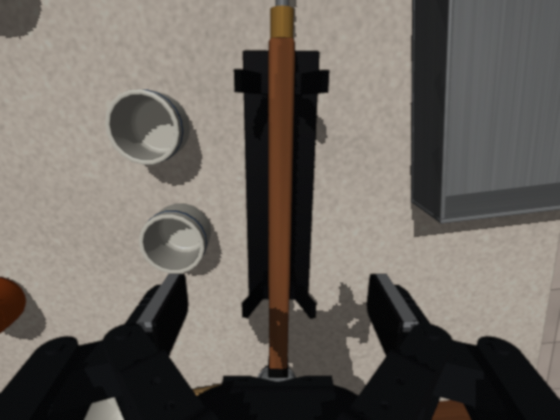

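View pics/h_top.png

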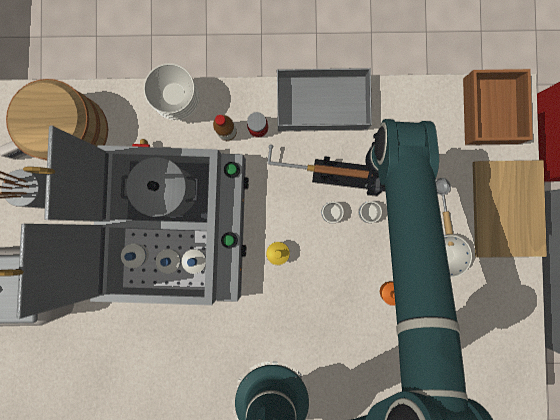

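Request:
{"op": "drive_tool", "data": {
  "fingers": [0,0,0,0,1,1,1,1],
  "translation": [
    [0,-0.002,0.08],
    [0,-0.002,0.17],
    [0,-0.002,0.26],
    [0,-0.002,0.294],
    [0,-0.002,0.294],
    [0,-0.002,0.294],
    [0,-0.002,0.294],
    [0,-0.002,0.294]
  ],
  "roll": [0,0,0,0,0,0,0,0],
  "squeeze": 120
}}

```text
time: 20.45
tool_pos: [0.6525, -0.2583, 0.0344]
orientation: [[0.992, -0.128, 0.004], [-0.128, -0.992, -0.001], [0.004, 0.001, -1.0]]
ft_force: [0.8, 0.3, -0.1]
gripper_width: 0.0284
```

```bash
python3 plan.py .6505 -.261 .2 -7.7
```

```text
t 20.45 pos [ 0.6525 -0.2583  0.0344] yaw -7.36 w 0.0284 F [ 0.8  0.3 -0.1] q [ 37.  48. -28.  89.  27.  50.  -8.]
-> [-0.002, 0.0062, -0.3313] roll 0.0029 rows 3.3
```

Request:
{"op": "drive_tool", "data": {
  "fingers": [1,1,1],
  "translation": [
    [0,0,0.005],
    [0,0,0.005],
    [0,0,0.005]
  ],
  "roll": [0,0,0]
}}

```text
time: 20.75
tool_pos: [0.6526, -0.2584, 0.0334]
orientation: [[0.992, -0.129, 0.003], [-0.129, -0.992, -0.002], [0.004, 0.001, -1.0]]
ft_force: [-4.4, 1.7, 14.8]
gripper_width: 0.018
```

```bash
python3 plan.py .6505 -.261 .2 -7.7
```

```text
t 20.75 pos [ 0.6526 -0.2584  0.0334] yaw -7.42 w 0.018 F [-4.4  1.7 14.8] q [ 37.  48. -28.  89.  27.  50.  -8.]
-> [-0.0023, 0.0061, -0.3333] roll 0.0023 rows 3.3
```

Request:
{"op": "drive_tool", "data": {
  "fingers": [1,1,1,1,1,1,1,1],
  "translation": [
    [0,0,-0.03],
    [0,0,-0.1],
    [0,0,-0.18],
    [0,0,-0.26],
    [0,0,-0.34],
    [-0.03,-0.02,-0.42],
    [-0.07,-0.05,-0.49],
    [-0.11,-0.09,-0.56]
  ],
  "roll": [0,0,0,0,0,0,0,0]
}}

```text
time: 21.55
tool_pos: [0.6011, -0.2064, 0.311]
orientation: [[0.992, -0.129, 0.0], [-0.129, -0.992, -0.001], [0.0, 0.001, -1.0]]
ft_force: [1.0, -0.1, -1.5]
gripper_width: 0.0179
```

```bash
python3 plan.py .38 .1 .453 -2.3; python3 cups.py i scene
```

```text
t 21.55 pos [ 0.6011 -0.2064  0.311 ] yaw -7.44 w 0.0179 F [ 1.  -0.1 -1.5] q [ 42.  26. -36.  87.  16.  72.  -4.]
-> [-0.5177, -0.5502, -0.2845] roll -0.0428 rows 8.1
scene [389. 153.] 52 topmid [0.44  0.364 0.139] mean [0.441 0.364 0.139]
scene [360. 157.] 53 topmid [0.425 0.271 0.139] mean [0.426 0.27  0.139]
scene [340. 160.] 32 topmid [0.423 0.201 0.139] mean [0.424 0.202 0.139]
```

View pics/i_scene.png

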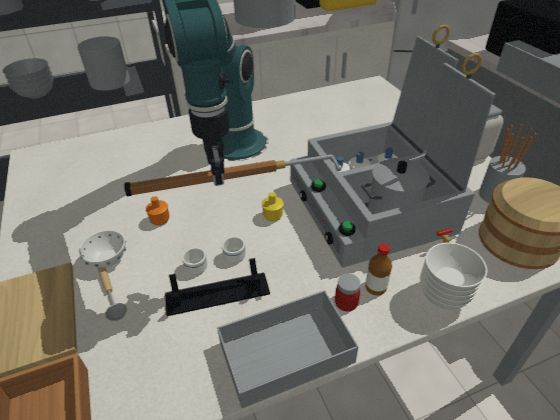

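Request:
{"op": "drive_tool", "data": {
  "fingers": [1,1,1,1,1,1,1,1],
  "translation": [
    [-0.05,-0.06,-0.05],
    [-0.11,-0.12,-0.1],
    [-0.17,-0.18,-0.15],
    [-0.23,-0.24,-0.19],
    [-0.29,-0.3,-0.23],
    [-0.35,-0.36,-0.26],
    [-0.41,-0.42,-0.28],
    [-0.47,-0.48,-0.285]
  ],
  "roll": [0,0,0,-0.01,-0.02,-0.03,-0.04,-0.043]
}}

```text
time: 22.4
tool_pos: [0.3987, 0.0639, 0.4529]
orientation: [[0.999, -0.037, 0.002], [-0.037, -0.999, -0.001], [0.002, 0.001, -1.0]]
ft_force: [-0.3, 0.7, -0.8]
gripper_width: 0.0177
```

```bash
python3 plan.py .341 .1 .453 -2.3 .341 .21 .453 -2.3
```

```text
t 22.4 pos [0.3987 0.0639 0.4529] yaw -2.11 w 0.0177 F [-0.3  0.7 -0.8] q [ 40.  -7. -47. 102.  -5.  83.  -8.]
-> [-0.118, -0.068, -0.0006] roll 0.0015 rows 1.4
-> [-0.1261, -0.2878, -0.0009] roll 0.0015 rows 3.1
```

Request:
{"op": "drive_tool", "data": {
  "fingers": [1,1,1,1,1,1],
  "translation": [
    [-0.05,-0.05,0],
    [-0.09,-0.1,0],
    [-0.118,-0.16,0],
    [-0.118,-0.19,0],
    [-0.118,-0.19,0],
    [-0.118,-0.19,0]
  ],
  "roll": [0,0,0,0,0,0]
}}

```text
time: 23.0
tool_pos: [0.3443, 0.1588, 0.4517]
orientation: [[0.999, -0.038, 0.0], [-0.038, -0.999, -0.001], [0.0, 0.001, -1.0]]
ft_force: [0.4, -0.4, -1.3]
gripper_width: 0.0181
```

```bash
python3 plan.py .341 .21 .453 -2.3; python3 cups.py j scene;python3 cups.py j top
```

```text
t 23.0 pos [0.3443 0.1588 0.4517] yaw -2.17 w 0.0181 F [ 0.4 -0.4 -1.3] q [ 37. -13. -53. 104. -11.  84. -16.]
-> [-0.0105, -0.1021, -0.0028] roll 0.0011 rows 1.0
scene [388. 153.] 50 topmid [0.887 0.014 0.509] mean [0.48  0.332 0.171]
scene [360. 157.] 51 topmid [0.424 0.27  0.138] mean [0.425 0.271 0.139]
scene [339. 162.] 50 topmid [0.422 0.203 0.139] mean [0.423 0.201 0.139]
top [128. 254.] 10 topmid [0.437 0.364 0.141] mean [0.437 0.363 0.141]
top [128. 258.] 12 topmid [0.428 0.362 0.142] mean [0.428 0.363 0.142]
top [163. 260.] 16 topmid [0.418 0.27  0.142] mean [0.42  0.273 0.142]
top [190. 261.] 16 topmid [0.457 0.085 0.701] mean [0.424 0.187 0.223]
top [192. 264.] 9 topmid [0.41  0.197 0.143] mean [0.41  0.197 0.144]
```

View pics/j_scene.png

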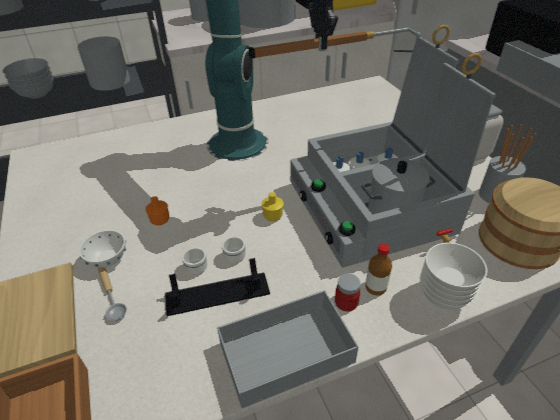

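View pics/j_top.png

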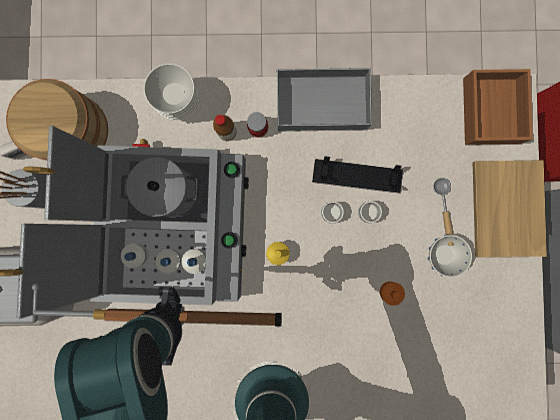

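```bash
python3 - <<'E'
from h import *
import cv2
for cam,(u0,u1,v0,v1) in (('top',(15,100,272,325)),('scene',(340,440,15,60))):
    z=np.load(f'/tmp/{cam}.npz');P=cloud(cam,z['d'])[v0:v1,u0:u1]
    m=(P[...,2]>.42)&(P[...,2]<.52)&(P[...,0]<.43)&(P[...,1]<.46)&(P[...,1]>.25)
    vv,uu=np.nonzero(m);q=P[m]
    for k in np.argsort(q[:,1])[::6]: print(cam,uu[k]+u0,vv[k]+v0,q[k].round(3))
    im=cv2.imread(f'pics/j_{cam}.png')[v0-10:v1+10,u0:u1+60];cv2.imwrite(f'pics/j_{cam}z.png',cv2.resize(im,None,fx=5,fy=5))
E
```

```text
top 99 315 [0.348 0.295 0.479]
top 99 313 [0.351 0.296 0.476]
top 99 311 [0.354 0.298 0.473]
top 98 319 [0.34  0.299 0.474]
top 97 311 [0.355 0.3   0.476]
top 96 317 [0.345 0.301 0.478]
top 96 318 [0.342 0.302 0.475]
top 95 313 [0.352 0.303 0.477]
top 94 315 [0.348 0.304 0.479]
top 93 315 [0.349 0.305 0.481]
top 96 309 [0.357 0.306 0.466]
top 93 318 [0.342 0.308 0.475]
top 91 314 [0.35  0.311 0.475]
top 90 314 [0.35  0.313 0.475]
top 89 314 [0.35  0.315 0.475]
top 88 312 [0.353 0.317 0.474]
top 87 312 [0.353 0.32  0.473]
top 86 313 [0.351 0.322 0.472]
top 86 311 [0.354 0.323 0.469]
top 85 311 [0.354 0.325 0.468]
top 82 315 [0.348 0.327 0.475]
top 83 311 [0.354 0.329 0.468]
top 81 316 [0.346 0.331 0.472]
top 80 316 [0.346 0.332 0.473]
top 78 315 [0.348 0.335 0.476]
top 78 313 [0.351 0.336 0.473]
top 77 314 [0.349 0.338 0.473]
top 76 311 [0.355 0.34  0.473]
top 75 316 [0.346 0.342 0.472]
top 74 314 [0.35  0.343 0.473]
top 73 312 [0.353 0.345 0.473]
top 72 316 [0.346 0.347 0.472]
top 71 312 [0.353 0.349 0.471]
top 70 312 [0.353 0.351 0.473]
top 68 313 [0.352 0.353 0.476]
top 68 311 [0.3
[... 4227 characters left out ...]
 0.472]
scene 402 28 [0.358 0.399 0.472]
scene 405 30 [0.364 0.405 0.468]
scene 406 29 [0.362 0.409 0.47 ]
scene 406 28 [0.36  0.41  0.471]
scene 417 34 [0.409 0.411 0.471]
scene 413 33 [0.389 0.413 0.467]
scene 413 32 [0.388 0.413 0.469]
scene 409 31 [0.369 0.414 0.466]
scene 417 32 [0.403 0.415 0.474]
scene 411 31 [0.377 0.415 0.468]
scene 414 31 [0.388 0.416 0.471]
scene 419 33 [0.408 0.418 0.472]
scene 419 36 [0.407 0.421 0.464]
scene 434 30 [0.429 0.447 0.482]
scene 429 51 [0.415 0.457 0.42 ]
scene 431 49 [0.42  0.458 0.428]
scene 433 51 [0.429 0.459 0.425]
scene 433 47 [0.425 0.459 0.435]
scene 432 46 [0.42  0.459 0.436]
scene 421 43 [0.373 0.46  0.428]
scene 426 46 [0.396 0.46  0.427]
```

View pics/j_scenez.png

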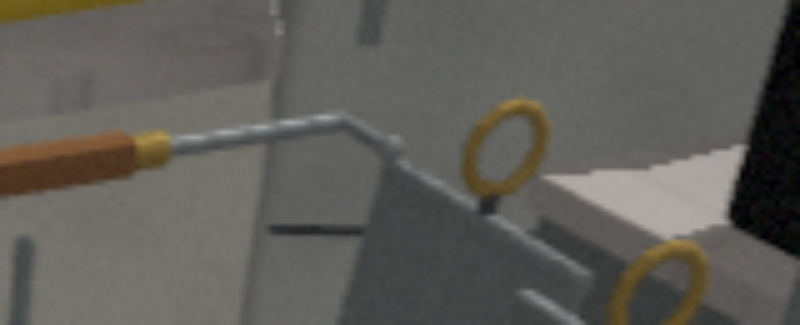

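Request:
{"op": "drive_tool", "data": {
  "fingers": [1,1,1,1,1],
  "translation": [
    [-0.003,-0.03,-0.002],
    [-0.006,-0.06,-0.003],
    [-0.008,-0.09,-0.003],
    [-0.01,-0.1,-0.003],
    [-0.01,-0.1,-0.003]
  ],
  "roll": [0,0,0,0,0]
}}

```text
time: 23.6
tool_pos: [0.3415, 0.2089, 0.453]
orientation: [[0.999, -0.038, -0.001], [-0.038, -0.999, 0.0], [-0.001, -0.0, -1.0]]
ft_force: [0.4, -0.4, -2.7]
gripper_width: 0.018
```

```bash
cat > hook.py <<'E'
import sys
from h import *
import cv2
t=sys.argv[1]
boxes={'top':(0,100,250,330),'scene':(340,470,5,90)}
for cam,(u0,u1,v0,v1) in boxes.items():
    im,d,o=snap(cam,t+'_'+cam+'.png');P=cloud(cam,d)[v0:v1,u0:u1];hsv=cv2.cvtColor(im,cv2.COLOR_RGB2HSV)[v0:v1,u0:u1]
    b=(hsv[...,0]>14)&(hsv[...,0]<28)&(hsv[...,1]>110)&(P[...,2]>.42)&(P[...,2]<.52)&(P[...,1]>.43)&(P[...,0]<.46)&(P[...,0]>.41)
    if b.any(): q=P[b];print(cam,'ring',len(q),((q.max(0)+q.min(0))/2).round(4),(q.max(0)-q.min(0)).round(3))
    g=(hsv[...,1]<90)&(abs(P[...,2]-.47)<.013)&(P[...,1]>.43)&(P[...,0]>.36)&(P[...,0]<.45)
    if g.any(): q=P[g];print(cam,'prong',len(q),np.median(q,0).round(4),q.min(0).round(3),q.max(0).round(3))
    cv2.imwrite(f'pics/{t}_{cam}z.png',cv2.resize(cv2.cvtColor(im,cv2.COLOR_RGB2BGR)[v0:v1,u0:u1],None,fx=6,fy=6))
E
python3 plan.py .341 .21 .453 -2.3; python3 hook.py k
```

```text
t 23.6 pos [0.3415 0.2089 0.453 ] yaw -2.18 w 0.018 F [ 0.4 -0.4 -2.7] q [ 37. -11. -60. 102.  -9.  84. -25.]
-> [-0.0011, -0.0021, 0.0001] roll 0.001 rows 0.0
top ring 115 [0.427  0.4633 0.4708] [0.007 0.044 0.051]
top prong 149 [0.3871 0.4636 0.474 ] [0.36  0.442 0.458] [0.426 0.47  0.481]
scene ring 110 [0.434  0.4661 0.4699] [0.01  0.054 0.048]
scene prong 68 [0.3994 0.4632 0.4708] [0.36  0.438 0.458] [0.437 0.488 0.482]
```

View pics/k_scenez.png

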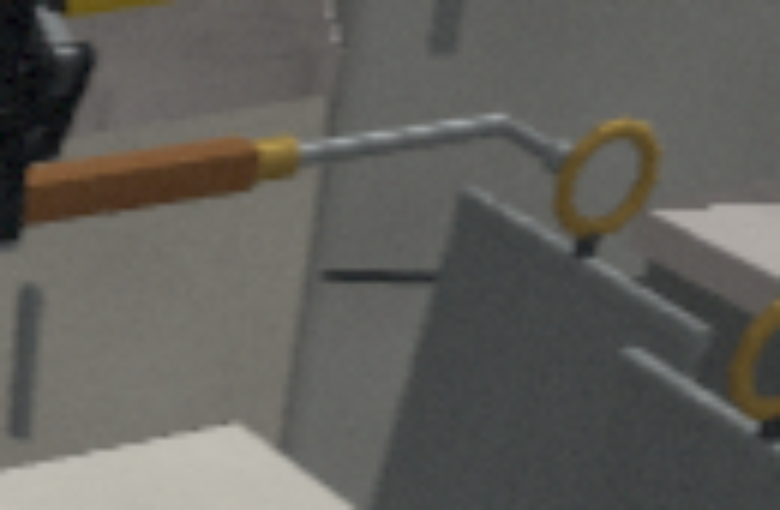

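View pics/k_topz.png

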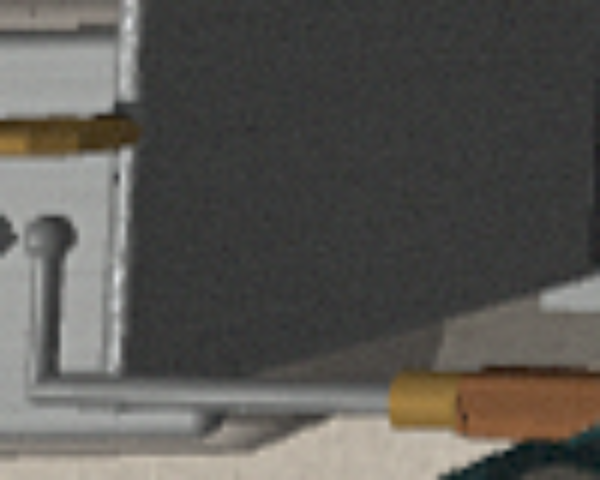

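Request:
{"op": "drive_tool", "data": {
  "fingers": [1,1,1,1,1,1],
  "translation": [
    [0.025,0,0],
    [0.05,0,0],
    [0.075,0,0],
    [0.1,0,0],
    [0.108,0,0],
    [0.108,0,0]
  ],
  "roll": [0,0,0,0,0,0]
}}

```text
time: 24.3
tool_pos: [0.3958, 0.2063, 0.4528]
orientation: [[0.999, -0.039, -0.002], [-0.039, -0.999, 0.001], [-0.002, -0.001, -1.0]]
ft_force: [-0.5, -0.5, -2.1]
gripper_width: 0.0181
```

```bash
python3 plan.py .3962 .21 .453 -2.3; python3 hook.py l
```

```text
t 24.3 pos [0.3958 0.2063 0.4528] yaw -2.26 w 0.0181 F [-0.5 -0.5 -2.1] q [ 37.   1. -67.  97.   1.  83. -33.]
-> [0.0005, -0.0074, -0.0005] roll 0.0003 rows 0.1
top ring 109 [0.4271 0.4634 0.47  ] [0.007 0.043 0.052]
top prong 222 [0.411  0.4596 0.4742] [0.4  0.43 0.46] [0.45  0.468 0.481]
scene ring 95 [0.4327 0.4681 0.4697] [0.011 0.05  0.048]
scene prong 80 [0.4229 0.4548 0.4709] [0.406 0.431 0.459] [0.45  0.487 0.481]
```

View pics/l_scenez.png

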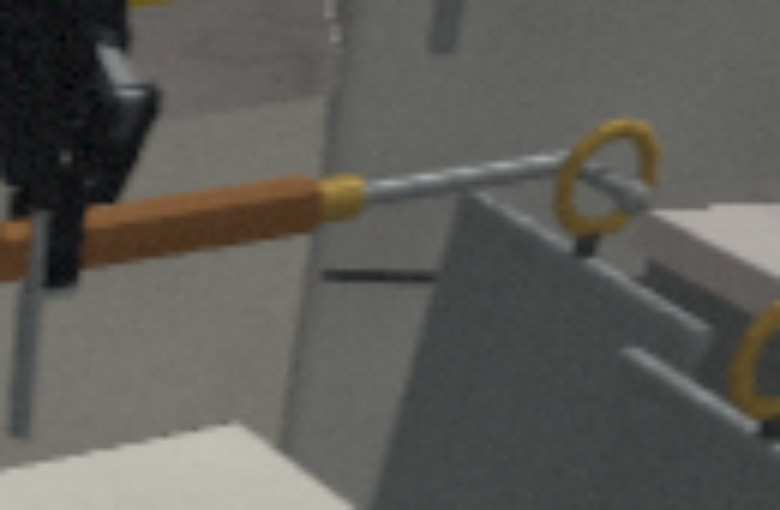

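View pics/l_topz.png

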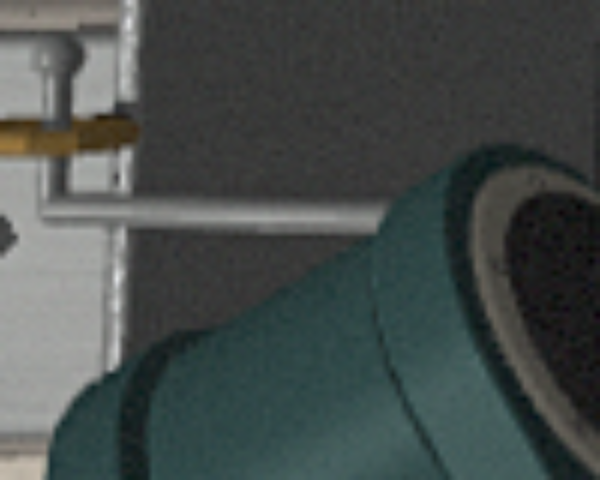

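```bash
cat > arc.py <<'E'
import sys
from h import *
YH=.4158;R=.312;HX,HZ=.2564,.0166
def cur():
    o=bot.get_obs();p=np.array(o['tool_pos']);Rm=np.array(o['orientation'])
    s=p[1]+HX-YH;z=p[2]+HZ-.16
    print('t',round(o['time'],2),'pos',p.round(4),'yaw',np.degrees(np.arctan2(Rm[1,0],Rm[0,0])).round(2),'F',np.round(o['ft_force'],1),'w',round(o['gripper_width'],4),'ang',np.degrees(np.arctan2(z,s)).round(1),'r',round(np.hypot(s,z),4))
    return s,z
s,z=cur()
a0=np.degrees(np.arctan2(z,s))
step=float(sys.argv[1]);n=8
for i in range(1,n+1):
    a=np.radians(a0-step*i)
    print([0,round(-(R*np.cos(a)-s)/.5,3),round(-(R*np.sin(a)-z)/.5,3)],end=', ')
E
python3 arc.py 4
```

```text
t 24.4 pos [0.395  0.2071 0.453 ] yaw -2.2 F [-1.1 -0.4 -2.1] w 0.0182 ang 81.2 r 0.3133
[0, np.float64(-0.042), np.float64(0.011)], [0, np.float64(-0.085), np.float64(0.022)], [0, np.float64(-0.126), np.float64(0.036)], [0, np.float64(-0.166), np.float64(0.053)], [0, np.float64(-0.205), np.float64(0.072)], [0, np.float64(-0.242), np.float64(0.094)], [0, np.float64(-0.278), np.float64(0.119)], [0, np.float64(-0.312), np.float64(0.147)],
```

```bash
sed -i 's/round(-(R/round(-float(R/g;s/-s)\/.5/-s)\/.5/' arc.py; python3 arc.py -4
```

```text
t 24.4 pos [0.395  0.2071 0.453 ] yaw -2.2 F [-1.1 -0.4 -2.1] w 0.0182 ang 81.2 r 0.3133
[0, 0.044, -0.003], [0, 0.087, -0.005], [0, 0.131, -0.004], [0, 0.174, 0.0], [0, 0.217, 0.007], [0, 0.259, 0.017], [0, 0.301, 0.03], [0, 0.342, 0.046],
```

Request:
{"op": "drive_tool", "data": {
  "fingers": [1,1,1,1,1,1,1,1],
  "translation": [
    [0,0.022,-0.002],
    [0,0.055,-0.004],
    [0,0.095,-0.005],
    [0,0.135,-0.004],
    [0,0.175,0.0],
    [0,0.215,0.007],
    [0,0.25,0.015],
    [0,0.28,0.023]
  ],
  "roll": [0,0,0,0,0,0,0,0]
}}

```text
time: 25.2
tool_pos: [0.3889, 0.0678, 0.4416]
orientation: [[0.999, -0.037, 0.0], [-0.037, -0.999, -0.001], [0.0, 0.001, -1.0]]
ft_force: [-1.0, 3.6, -2.9]
gripper_width: 0.0181
```

```bash
python3 arc.py -4; python3 cups.py m scene
```

```text
t 25.2 pos [0.3889 0.0678 0.4416] yaw -2.1 F [-1.   3.6 -2.9] w 0.0181 ang 107.1 r 0.3119
[0, 0.041, 0.014], [0, 0.081, 0.031], [0, 0.12, 0.051], [0, 0.157, 0.073], [0, 0.193, 0.098], [0, 0.227, 0.126], [0, 0.259, 0.156], [0, 0.288, 0.188], scene [389. 153.] 52 topmid [0.44  0.365 0.139] mean [0.44  0.364 0.139]
scene [360. 157.] 51 topmid [0.424 0.27  0.139] mean [0.426 0.269 0.139]
scene [339. 162.] 50 topmid [ 0.88  -0.068  0.51 ] mean [0.466 0.176 0.173]
```

View pics/m_scene.png

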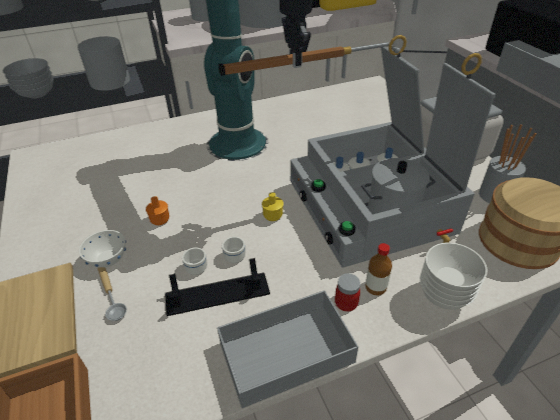

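Request:
{"op": "drive_tool", "data": {
  "fingers": [1,1,1,1,1,1,1,1],
  "translation": [
    [0,0.041,0.014],
    [0,0.081,0.031],
    [0,0.12,0.051],
    [0,0.157,0.073],
    [0,0.193,0.098],
    [0,0.227,0.126],
    [0,0.259,0.156],
    [0,0.288,0.188]
  ],
  "roll": [0,0,0,0,0,0,0,0]
}}

```text
time: 26.05
tool_pos: [0.3844, -0.0759, 0.3476]
orientation: [[0.999, -0.037, 0.001], [-0.037, -0.999, 0.0], [0.001, -0.0, -1.0]]
ft_force: [-0.2, 2.6, -2.6]
gripper_width: 0.0182
```

```bash
python3 arc.py -4;python3 plan.py .38 -.15 .15 -2.3; python3 cups.py n scene
```

```text
t 26.05 pos [ 0.3844 -0.0759  0.3476] yaw -2.13 F [-0.2  2.6 -2.6] w 0.0182 ang 139.0 r 0.3116
[0, 0.028, 0.033], [0, 0.053, 0.069], [0, 0.075, 0.106], [0, 0.095, 0.145], [0, 0.112, 0.185], [0, 0.126, 0.226], [0, 0.137, 0.269], [0, 0.146, 0.311], t 26.05 pos [ 0.3844 -0.0759  0.3476] yaw -2.13 w 0.0182 F [-0.2  2.6 -2.6] q [ 51.  -5. -41. 114.  -3.  70.   9.]
-> [-0.0035, 0.1484, 0.3952] roll 0.0014 rows 4.2
scene [388. 153.] 45 topmid [0.439 0.361 0.138] mean [0.441 0.362 0.139]
scene [360. 157.] 51 topmid [ 0.879 -0.035  0.509] mean [0.468 0.241 0.174]
scene [339. 162.] 52 topmid [0.423 0.2   0.14 ] mean [0.424 0.201 0.14 ]
```

View pics/n_scene.png

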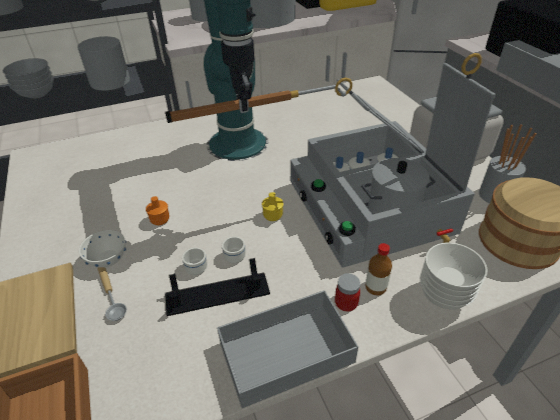

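Request:
{"op": "drive_tool", "data": {
  "fingers": [1,1,1,1,1,1,1,1],
  "translation": [
    [0,0.028,0.033],
    [0,0.053,0.069],
    [0,0.075,0.106],
    [0,0.095,0.145],
    [0,0.112,0.185],
    [0,0.126,0.226],
    [0,0.136,0.265],
    [0,0.144,0.3]
  ],
  "roll": [0,0,0,0,0,0,0,0]
}}

```text
time: 26.9
tool_pos: [0.3821, -0.1476, 0.1976]
orientation: [[0.999, -0.038, 0.0], [-0.038, -0.999, 0.001], [0.0, -0.001, -1.0]]
ft_force: [0.0, 2.9, -1.3]
gripper_width: 0.018
```

```bash
python3 arc.py -2;python3 plan.py .38 -.15 .132 -2.3; python3 cups.py o scene
```

```text
t 26.9 pos [ 0.3821 -0.1476  0.1976] yaw -2.19 F [ 0.   2.9 -1.3] w 0.018 ang 170.0 r 0.3117
[0, 0.004, 0.021], [0, 0.007, 0.043], [0, 0.008, 0.065], [0, 0.01, 0.086], [0, 0.01, 0.108], [0, 0.01, 0.13], [0, 0.009, 0.152], [0, 0.007, 0.173], t 26.9 pos [ 0.3821 -0.1476  0.1976] yaw -2.19 w 0.018 F [ 0.   2.9 -1.3] q [ 52.   9. -38. 124.   8.  49.   7.]
-> [-0.004, 0.0051, 0.1313] roll 0.0009 rows 1.3
scene [388. 156.] 11 topmid [0.445 0.361 0.119] mean [0.445 0.361 0.119]
scene [359. 159.] 31 topmid [ 0.884 -0.035  0.506] mean [0.506 0.215 0.193]
scene [339. 162.] 49 topmid [0.423 0.201 0.139] mean [0.424 0.201 0.139]
```

View pics/o_scene.png

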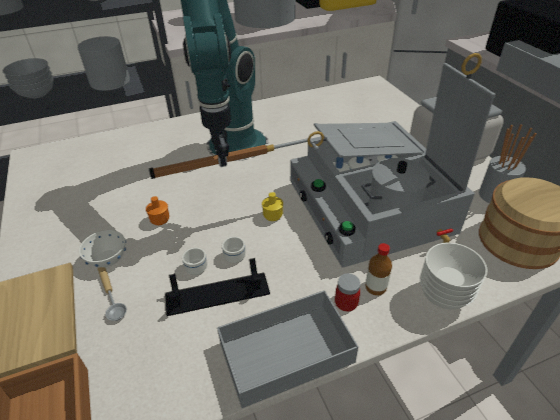

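Request:
{"op": "drive_tool", "data": {
  "fingers": [1,1,1,1,1,1],
  "translation": [
    [0,0.004,0.025],
    [0,0.006,0.055],
    [0,0.008,0.085],
    [0,0.008,0.105],
    [0,0.006,0.12],
    [0,0.004,0.125]
  ],
  "roll": [0,0,0,0,0,0]
}}

```text
time: 27.55
tool_pos: [0.382, -0.1507, 0.135]
orientation: [[0.999, -0.039, 0.0], [-0.039, -0.999, -0.0], [0.0, 0.0, -1.0]]
ft_force: [0.5, -0.4, -0.6]
gripper_width: 0.018
```

```bash
cat > lid.py <<'E'
from h import *
import sys
t=sys.argv[1]
for cam in ('top','scene'):
    im,d,o=snap(cam,t+'_'+cam+'.png');P=cloud(cam,d);hsv=cv2.cvtColor(im,cv2.COLOR_RGB2HSV)
    b=(hsv[...,0]>14)&(hsv[...,0]<28)&(hsv[...,1]>110)&(P[...,1]>.07)&(P[...,1]<.14)&(P[...,0]<.48)&(P[...,0]>.36)&(P[...,2]>.11)
    if b.any(): q=P[b];print(cam,'ring',len(q),((q.max(0)+q.min(0))/2).round(4),(q.max(0)-q.min(0)).round(3),q.max(0).round(3))
    m=(P[...,0]>.35)&(P[...,0]<.48)&(P[...,1]>.16)&(P[...,1]<.40)&(abs(P[...,2]-.18)<.04)
    q=P[m];
    if len(q)>50:A=np.c_[q[:,1]-.4158,np.ones(len(q))];c=np.linalg.lstsq(A,q[:,2],rcond=None)[0];print(cam,'lid top slope(deg)',np.degrees(np.arctan(c[0])).round(2),'z@hinge',c[1].round(4),'z@front',(c[1]-.26*c[0]).round(4),len(q))
cv2.imwrite(f'pics/{t}_z.png',cv2.resize(cv2.imread(f'pics/{t}_scene.png')[110:250,240:420],None,fx=4,fy=4))
E
python3 arc.py -2;python3 lid.py p
```

```text
t 27.55 pos [ 0.382  -0.1507  0.135 ] yaw -2.23 F [ 0.5 -0.4 -0.6] w 0.018 ang -178.5 r 0.3103
[0, 0.003, 0.022], [0, 0.001, 0.044], [0, -0.002, 0.065], [0, -0.005, 0.087], [0, -0.009, 0.108], [0, -0.014, 0.129], [0, -0.019, 0.15], [0, -0.025, 0.171], top ring 65 [0.4112 0.1121 0.1691] [0.008 0.045 0.052] [0.415 0.135 0.195]
top lid top slope(deg) 0.36 z@hinge 0.17 z@front 0.1684 4824
scene ring 77 [0.4177 0.1133 0.1664] [0.01  0.046 0.047] [0.423 0.136 0.19 ]
scene lid top slope(deg) 0.47 z@hinge 0.1685 z@front 0.1664 1897
```

View pics/p_z.png

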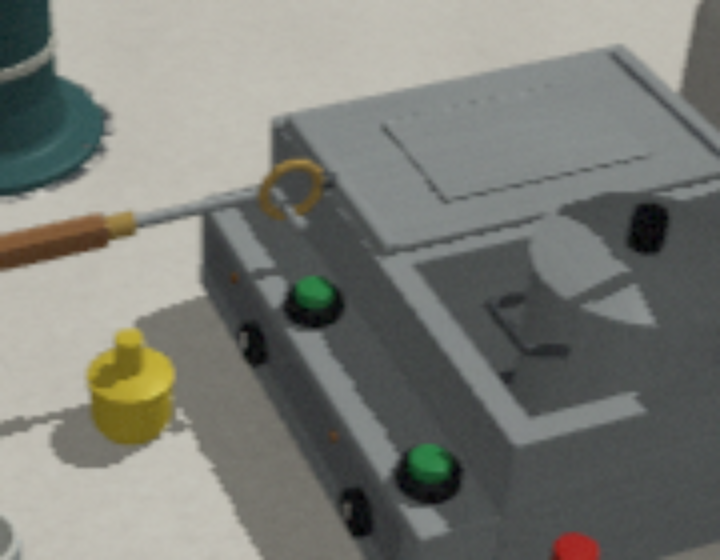

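Request:
{"op": "drive_tool", "data": {
  "fingers": [1,1,1,1],
  "translation": [
    [0,-0.01,0.008],
    [0,-0.012,0.016],
    [0,-0.012,0.02],
    [0,-0.012,0.02]
  ],
  "roll": [0,0,0,0]
}}

```text
time: 28.05
tool_pos: [0.382, -0.1444, 0.1251]
orientation: [[0.999, -0.039, 0.0], [-0.039, -0.999, 0.0], [0.0, -0.0, -1.0]]
ft_force: [1.1, -0.0, 0.2]
gripper_width: 0.0178
```

```bash
python3 arc.py -2|head -1;python3 lid.py q
```

```text
t 28.05 pos [ 0.382  -0.1444  0.1251] yaw -2.21 F [ 1.1 -0.   0.2] w 0.0178 ang -176.5 r 0.3044
top ring 64 [0.4109 0.1116 0.173 ] [0.007 0.044 0.048] [0.414 0.134 0.197]
top lid top slope(deg) 0.35 z@hinge 0.17 z@front 0.1684 4817
scene ring 78 [0.4172 0.1129 0.1664] [0.014 0.047 0.053] [0.424 0.137 0.193]
scene lid top slope(deg) 0.42 z@hinge 0.1684 z@front 0.1665 1897
```

```bash
python3 - <<'E'
from h import *
for c,(u,v) in (('scene',(250,100)),('top',(180,220))):
    im=cv2.imread(f'pics/q_{c}.png')[v:v+110,u:u+150];cv2.imwrite(f'pics/q_{c}zz.png',cv2.resize(im,None,fx=5,fy=5,interpolation=cv2.INTER_CUBIC))
z=np.load('/tmp/scene.npz');P=cloud('scene',z['d'])
# pole points
m=(P[...,0]>.34)&(P[...,0]<.42)&(P[...,1]>-.34)&(P[...,1]<.12)&(P[...,2]>.12)&(P[...,2]<.19)
q=P[m]
for a in np.arange(-.34,.12,.03):
    k=(q[:,1]>a)&(q[:,1]<a+.03)
    if k.any(): print(round(a,2),k.sum(),np.percentile(q[k],95,axis=0).round(3))
E
```

```text
-0.34 99 [ 0.389 -0.311  0.147]
-0.31 103 [ 0.39  -0.282  0.147]
-0.28 102 [ 0.391 -0.252  0.148]
-0.25 102 [ 0.392 -0.221  0.149]
-0.22 99 [ 0.394 -0.192  0.15 ]
-0.19 96 [ 0.395 -0.162  0.151]
-0.16 110 [ 0.409 -0.134  0.182]
-0.13 82 [ 0.396 -0.102  0.154]
-0.1 93 [ 0.398 -0.072  0.155]
-0.07 89 [ 0.399 -0.042  0.156]
-0.04 86 [ 0.4   -0.012  0.157]
-0.01 47 [0.4   0.019 0.156]
0.02 33 [0.398 0.049 0.154]
0.05 33 [0.399 0.078 0.156]
0.08 77 [0.419 0.109 0.188]
0.11 27 [0.419 0.119 0.188]
```

View pics/q_scenezz.png

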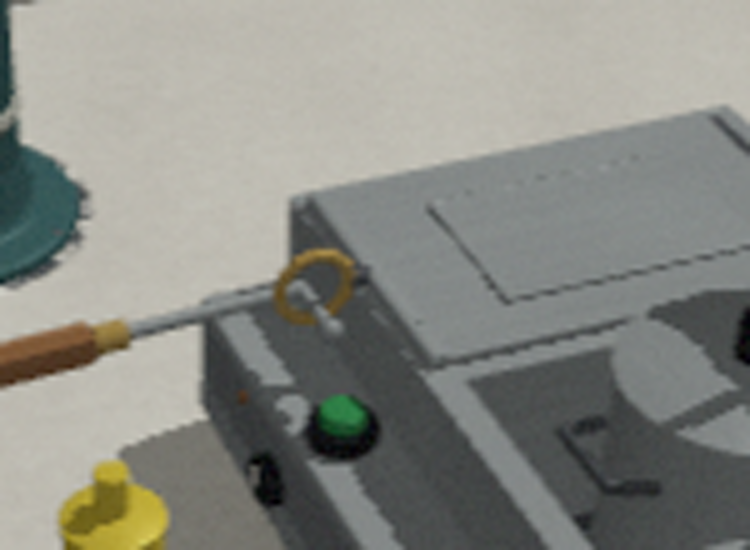

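View pics/q_topzz.png

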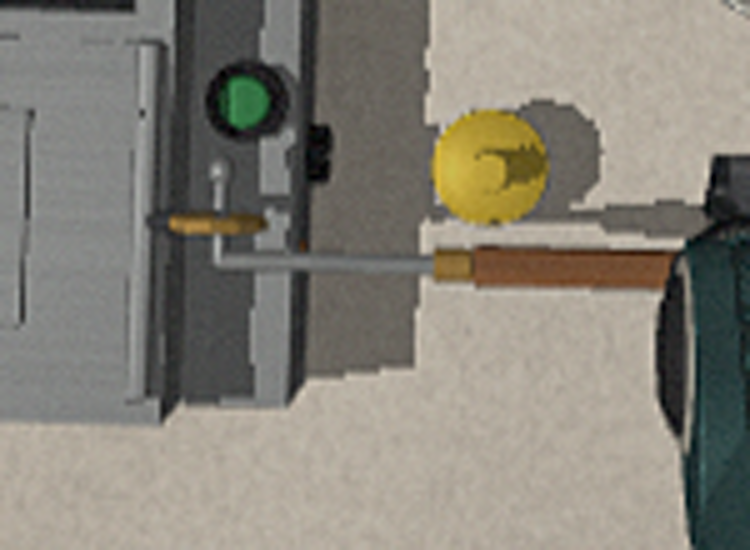

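Request:
{"op": "drive_tool", "data": {
  "fingers": [1,1,1,1,1,1,1,1],
  "translation": [
    [0,0,-0.01],
    [0,0,-0.02],
    [0,0,-0.02],
    [-0.01,0,-0.02],
    [-0.02,0,-0.02],
    [-0.03,0,-0.02],
    [-0.03,0,-0.02],
    [-0.03,0,-0.02]
  ],
  "roll": [0,0,0,-0.02,-0.045,-0.07,-0.085,-0.085]
}}

```text
time: 28.95
tool_pos: [0.367, -0.1441, 0.1353]
orientation: [[0.99, 0.139, 0.0], [0.139, -0.99, -0.0], [0.0, 0.0, -1.0]]
ft_force: [-0.3, 0.2, -1.3]
gripper_width: 0.0183
```

```bash
python3 plan.py .4 -.15 .25 8;python3 lid.py r; python3 - <<'E'
import cv2
for c,(u,v) in (('scene',(250,100)),('top',(180,220))):
    im=cv2.imread(f'pics/r_{c}.png')[v:v+110,u:u+150];cv2.imwrite(f'pics/r_{c}zz.png',cv2.resize(im,None,fx=5,fy=5,interpolation=cv2.INTER_CUBIC))
E
```

```text
t 28.95 pos [ 0.367  -0.1441  0.1353] yaw 7.99 w 0.0183 F [-0.3  0.2 -1.3] q [ 51.  15. -38. 129.  14.  40.  11.]
-> [0.0638, 0.0208, -0.2295] roll -0.0001 rows 2.4
top ring 69 [0.4109 0.1122 0.1722] [0.008 0.045 0.049] [0.415 0.135 0.197]
top lid top slope(deg) 0.37 z@hinge 0.1701 z@front 0.1684 4826
scene ring 84 [0.4178 0.1136 0.1664] [0.009 0.047 0.048] [0.422 0.137 0.19 ]
scene lid top slope(deg) 0.53 z@hinge 0.1686 z@front 0.1662 1889
```

View pics/r_scenezz.png

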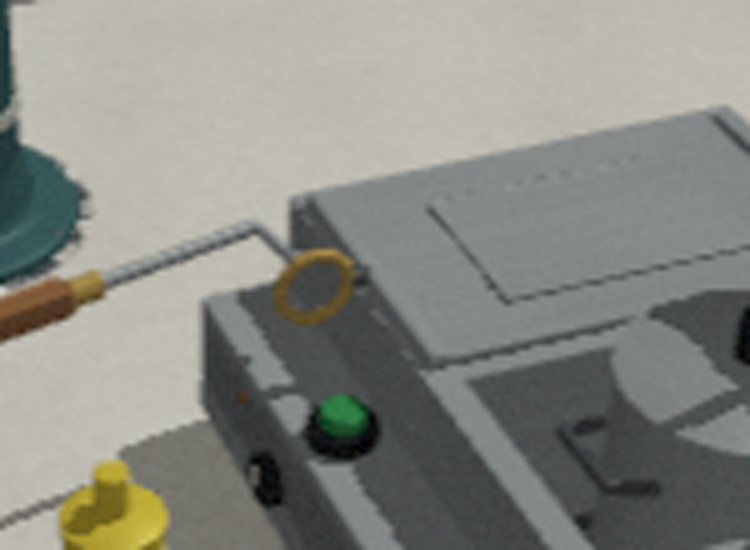

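View pics/r_topzz.png

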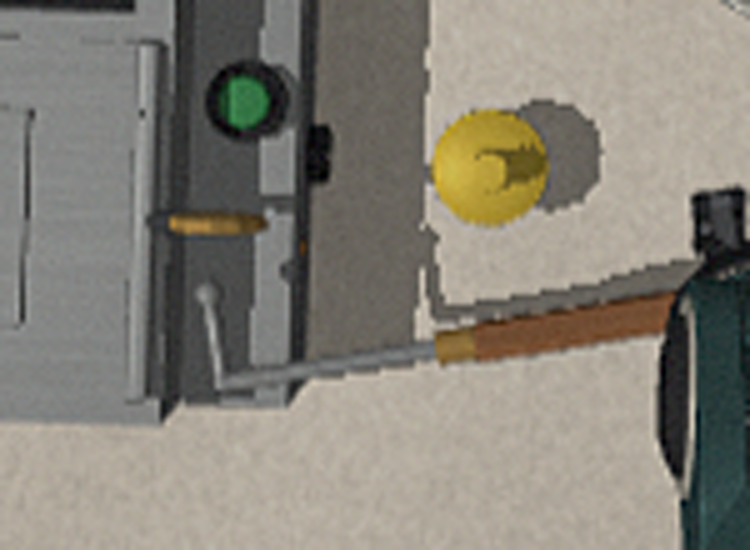

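```bash
python3 plan.py .375 -.26 .16 8 .42 -.28 .24 8 .55 -.27 .24 -7.4 .6526 -.2584 .2 -7.4
```

```text
t 29.05 pos [ 0.3672 -0.1441  0.1353] yaw 7.96 w 0.0182 F [ 1.  -0.6 -1.1] q [ 51.  15. -38. 129.  14.  40.  11.]
-> [-0.0166, 0.2317, -0.0494] roll -0.0004 rows 2.4
-> [0.067, 0.2838, -0.2094] roll -0.0004 rows 3.6
-> [0.3273, 0.3, -0.2093] roll 0.128 rows 4.9
-> [0.5337, 0.3054, -0.1292] roll 0.128 rows 6.3
```

Request:
{"op": "drive_tool", "data": {
  "fingers": [1,1,1,1,1,1,1,1],
  "translation": [
    [0,0.05,0],
    [0,0.12,-0.02],
    [-0.01,0.19,-0.05],
    [0.02,0.24,-0.1],
    [0.05,0.28,-0.17],
    [0.11,0.29,-0.21],
    [0.19,0.295,-0.21],
    [0.28,0.3,-0.21]
  ],
  "roll": [0,0,0,0,0,0.02,0.05,0.09]
}}

```text
time: 29.85
tool_pos: [0.5274, -0.2744, 0.2409]
orientation: [[0.998, -0.055, 0.0], [-0.055, -0.998, -0.002], [0.001, 0.002, -1.0]]
ft_force: [-0.3, -0.3, -2.2]
gripper_width: 0.0183
```

```bash
python3 plan.py .6526 -.2584 .2 -7.4 .6526 -.2584 .11 -7.4
```

```text
t 29.85 pos [ 0.5274 -0.2744  0.2409] yaw -3.17 w 0.0183 F [-0.3 -0.3 -2.2] q [ 50.  25. -33.  98.  15.  62.   8.]
-> [0.2481, -0.0459, 0.0819] roll 0.0353 rows 2.7
-> [0.248, -0.0462, 0.2619] roll 0.0353 rows 3.6
```

Request:
{"op": "drive_tool", "data": {
  "fingers": [1,1,1,1,1,1,1,1],
  "translation": [
    [0.08,-0.015,0.01],
    [0.16,-0.03,0.03],
    [0.23,-0.044,0.06],
    [0.248,-0.046,0.1],
    [0.248,-0.046,0.16],
    [0.248,-0.046,0.22],
    [0.248,-0.046,0.24],
    [0.248,-0.046,0.24]
  ],
  "roll": [0.01,0.02,0.03,0.035,0.035,0.035,0.035,0.035]
}}

```text
time: 30.65
tool_pos: [0.6503, -0.2558, 0.118]
orientation: [[0.993, -0.122, -0.004], [-0.122, -0.993, 0.001], [-0.004, -0.001, -1.0]]
ft_force: [0.4, -0.8, -1.8]
gripper_width: 0.0182
```

```bash
python3 plan.py .6526 -.2584 .06 -7.4; python3 cups.py s scene wrist >/dev/null; python3 - <<'E'
from h import *
z=np.load('/tmp/scene.npz');P=cloud('scene',z['d'])
m=(P[...,0]>.58)&(P[...,0]<.74)&(P[...,1]>-.48)&(P[...,1]<.02)&(P[...,2]>.1)&(P[...,2]<.19)
q=P[m]
for a in np.arange(-.46,.02,.04):
    k=(q[:,1]>a)&(q[:,1]<a+.04)
    if k.any(): print(round(a,2),k.sum(),np.percentile(q[k],95,axis=0).round(3))
E
```

```text
t 30.65 pos [ 0.6503 -0.2558  0.118 ] yaw -7.01 w 0.0182 F [ 0.4 -0.8 -1.8] q [ 37.  42. -28.  87.  22.  57.  -4.]
-> [0.0057, 0.0048, 0.116] roll 0.0033 rows 1.2
-0.46 146 [ 0.642 -0.422  0.141]
-0.42 207 [ 0.646 -0.382  0.142]
-0.38 202 [ 0.651 -0.342  0.142]
-0.34 200 [ 0.656 -0.302  0.144]
-0.3 221 [ 0.694 -0.262  0.188]
-0.26 174 [ 0.695 -0.222  0.187]
-0.22 184 [ 0.671 -0.182  0.147]
-0.18 186 [ 0.676 -0.142  0.148]
-0.14 127 [ 0.679 -0.104  0.148]
-0.1 69 [ 0.68  -0.062  0.145]
-0.06 68 [ 0.686 -0.023  0.147]
-0.02 97 [0.735 0.002 0.148]
```

View pics/s_scene.png

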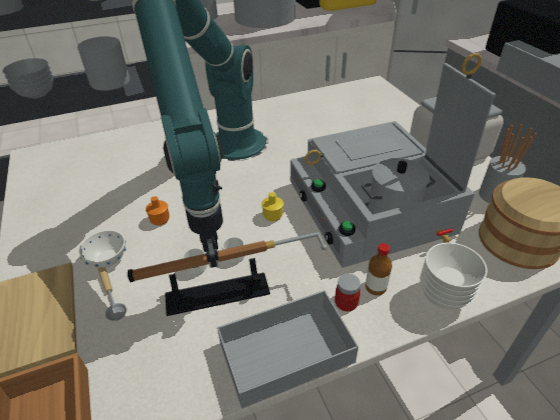

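View pics/s_wrist.png

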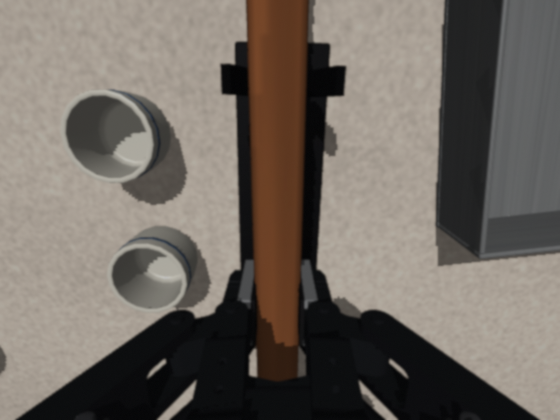

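Request:
{"op": "drive_tool", "data": {
  "fingers": [1,1,1,1,1,1],
  "translation": [
    [0.004,0.004,0.05],
    [0.004,0.004,0.1],
    [0.004,0.004,0.14],
    [0.004,0.004,0.155],
    [0.004,0.004,0.16],
    [0.004,0.004,0.16]
  ],
  "roll": [0.003,0.003,0.003,0.003,0.003,0.003]
}}

```text
time: 31.35
tool_pos: [0.6539, -0.2584, 0.041]
orientation: [[0.992, -0.128, 0.001], [-0.128, -0.992, -0.0], [0.001, 0.0, -1.0]]
ft_force: [-0.3, -0.0, -2.3]
gripper_width: 0.0182
```

```bash
python3 plan.py .6526 -.2584 .0344 -7.4
```

```text
t 31.35 pos [ 0.6539 -0.2584  0.041 ] yaw -7.36 w 0.0182 F [-0.3 -0.  -2.3] q [ 36.  47. -26.  89.  25.  50.  -6.]
-> [-0.0025, 0.0003, 0.0132] roll 0.0004 rows 0.1
```

Request:
{"op": "drive_tool", "data": {
  "fingers": [1,1,1],
  "translation": [
    [-0.002,0,0.006],
    [-0.002,0,0.012],
    [-0.002,0,0.012]
  ],
  "roll": [0,0,0]
}}

```text
time: 31.65
tool_pos: [0.6529, -0.2583, 0.0353]
orientation: [[0.992, -0.128, 0.002], [-0.128, -0.992, -0.001], [0.002, 0.001, -1.0]]
ft_force: [-0.9, 0.8, 2.8]
gripper_width: 0.018
```

Request:
{"op": "drive_tool", "data": {
  "fingers": [0.6,0.3,0,0,0,0,0,0],
  "translation": [
    [0,0,0],
    [0,0,0],
    [0,0,0],
    [0,0,0],
    [0,0,-0.08],
    [0,0,-0.17],
    [0,0,-0.26],
    [0,0,-0.3]
  ],
  "roll": [0,0,0,0,0,0,0,0],
  "squeeze": 60
}}

```text
time: 32.45
tool_pos: [0.6543, -0.2584, 0.1894]
orientation: [[0.992, -0.128, 0.006], [-0.128, -0.992, -0.002], [0.007, 0.001, -1.0]]
ft_force: [0.4, -0.1, 0.4]
gripper_width: 0.0857
```

```bash
python3 cups.py u top wrist >/dev/null; python3 plan.py .46 .1 .25 -2.3;  python3 lid.py v
```

```text
t 32.55 pos [ 0.6544 -0.2587  0.1889] yaw -7.37 w 0.0854 F [0.6 0.8 0.4] q [ 38.  38. -30.  84.  20.  63.  -3.]
-> [-0.4768, -0.6613, -0.1269] roll -0.0422 rows 8.3
top ring 69 [0.4112 0.1122 0.1719] [0.007 0.045 0.049] [0.415 0.135 0.196]
top lid top slope(deg) 0.36 z@hinge 0.17 z@front 0.1684 4821
scene ring 87 [0.4178 0.1137 0.1665] [0.011 0.045 0.048] [0.423 0.136 0.191]
scene lid top slope(deg) 0.46 z@hinge 0.1685 z@front 0.1664 1894
```

View pics/v_scene.png

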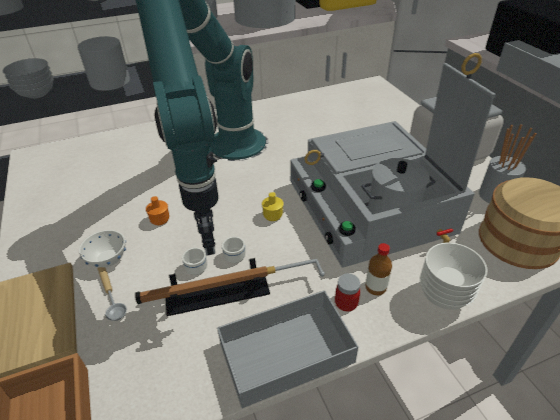

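View pics/u_wrist.png

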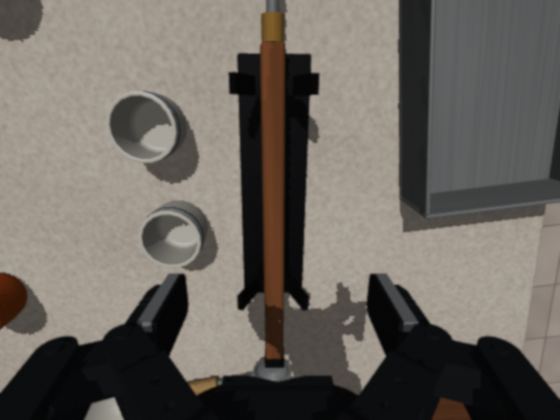

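Request:
{"op": "drive_tool", "data": {
  "fingers": [0,0.5,1,1,1,1,1,1],
  "translation": [
    [-0.04,-0.06,-0.06],
    [-0.09,-0.13,-0.1],
    [-0.14,-0.2,-0.127],
    [-0.2,-0.27,-0.127],
    [-0.25,-0.34,-0.127],
    [-0.3,-0.41,-0.127],
    [-0.35,-0.48,-0.127],
    [-0.4,-0.55,-0.127]
  ],
  "roll": [0,0,0,0,0,-0.02,-0.03,-0.042]
}}

```text
time: 33.45
tool_pos: [0.487, 0.0412, 0.246]
orientation: [[0.999, -0.04, -0.003], [-0.04, -0.999, 0.0], [-0.003, -0.0, -1.0]]
ft_force: [1.2, 0.0, 0.3]
gripper_width: -0.0005
```

```bash
python3 plan.py .478 .102 .25 -2.3; python3 - <<'E'
from h import *
for cam in ('top','scene'):
    z=np.load(f'/tmp/{cam}.npz');P=cloud(cam,z['d']);hsv=cv2.cvtColor(z['im'],cv2.COLOR_RGB2HSV)
    g=(hsv[...,0]>50)&(hsv[...,0]<80)&(hsv[...,1]>120)&(hsv[...,2]>50)&(P[...,0]<.55)&(P[...,2]>.1)&(P[...,2]<.14)
    q=P[g];t=q[q[:,2]>.115];print(cam,len(q),len(t),t.mean(0).round(4),t.min(0).round(3),t.max(0).round(3))
E
```

```text
t 33.45 pos [0.487  0.0412 0.246 ] yaw -2.29 w -0.0005 F [1.2 0.  0.3] q [ 27.  15. -41. 111.  12.  58. -22.]
-> [-0.0229, -0.1209, -0.0079] roll 0.0001 rows 1.2
top 85 83 [0.4702 0.1043 0.1229] [0.457 0.091 0.116] [0.484 0.116 0.13 ]
scene 63 53 [0.478  0.1048 0.1203] [0.462 0.092 0.115] [0.49  0.118 0.124]
```

Request:
{"op": "drive_tool", "data": {
  "fingers": [1,1,1,1,1,1,1,1],
  "translation": [
    [-0.01,-0.05,0],
    [-0.02,-0.1,0],
    [-0.024,-0.121,0.02],
    [-0.024,-0.121,0.08],
    [-0.024,-0.121,0.14],
    [-0.024,-0.121,0.19],
    [-0.024,-0.121,0.21],
    [-0.024,-0.121,0.21]
  ],
  "roll": [0,0,0,0,0,0,0,0]
}}

```text
time: 34.25
tool_pos: [0.4779, 0.1008, 0.1407]
orientation: [[0.999, -0.04, -0.005], [-0.04, -0.999, -0.0], [-0.005, 0.0, -1.0]]
ft_force: [-0.3, 0.4, -0.3]
gripper_width: -0.0003
```

```bash
python3 plan.py .477 .102 .112 -2.3;  python3 lid.py w
```

```text
t 34.25 pos [0.4779 0.1008 0.1407] yaw -2.3 w -0.0003 F [-0.3  0.4 -0.3] q [ 17.  24. -39. 116.  21.  47. -37.]
-> [-0.0016, -0.0023, 0.0574] roll -0.0 rows 0.6
top lid top slope(deg) -0.18 z@hinge 0.1692 z@front 0.17 3936
scene ring 38 [0.4429 0.1018 0.1741] [0.062 0.026 0.066] [0.474 0.115 0.207]
scene lid top slope(deg) 0.37 z@hinge 0.1684 z@front 0.1667 1791
```

View pics/w_z.png

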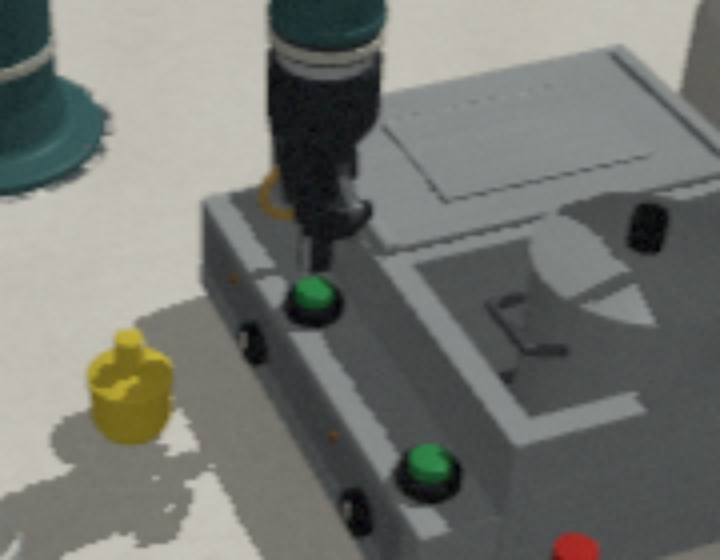

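Request:
{"op": "drive_tool", "data": {
  "fingers": [1,1,1,1,1],
  "translation": [
    [-0.001,-0.002,0.03],
    [-0.001,-0.002,0.045],
    [-0.001,-0.002,0.053],
    [-0.001,-0.002,0.057],
    [-0.001,-0.002,0.058]
  ],
  "roll": [0,0,0,0,0]
}}

```text
time: 34.85
tool_pos: [0.4795, 0.1021, 0.1157]
orientation: [[0.999, -0.04, 0.001], [-0.04, -0.999, -0.002], [0.001, 0.002, -1.0]]
ft_force: [-6.7, -3.6, 26.1]
gripper_width: 0.0002
```

```bash
python3 plan.py .477 .102 .112 -2.3;  python3 lid.py x
```

```text
t 34.85 pos [0.4795 0.1021 0.1157] yaw -2.32 w 0.0002 F [-6.7 -3.6 26.1] q [ 15.  26. -37. 117.  23.  44. -39.]
-> [-0.005, 0.0003, 0.0073] roll -0.0002 rows 0.1
top lid top slope(deg) -0.05 z@hinge 0.1694 z@front 0.1696 4077
scene ring 28 [0.4309 0.0975 0.1703] [0.035 0.015 0.051] [0.448 0.105 0.196]
scene lid top slope(deg) 0.33 z@hinge 0.1684 z@front 0.1669 1736
```

View pics/x_z.png

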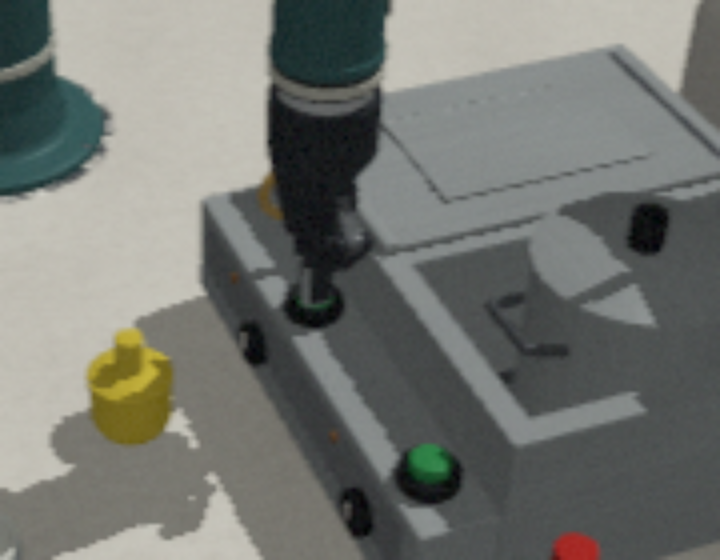

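Request:
{"op": "drive_tool", "data": {
  "fingers": [1,1,1,1,1,1],
  "translation": [
    [0,0,-0.02],
    [-0.01,-0.005,-0.03],
    [-0.01,-0.005,-0.03],
    [-0.01,-0.005,-0.03],
    [-0.01,-0.005,-0.01],
    [-0.01,-0.005,0]
  ],
  "roll": [0,0,0,0,0,0]
}}

```text
time: 35.55
tool_pos: [0.4751, 0.105, 0.1149]
orientation: [[0.999, -0.041, 0.001], [-0.041, -0.999, -0.001], [0.001, 0.001, -1.0]]
ft_force: [-14.5, -5.4, 67.5]
gripper_width: -0.0003
```

```bash
python3 plan.py .474 .1045 .112 -2.3;  python3 lid.py y; python3 - <<'E'
import cv2
im=cv2.imread('pics/y_scene.png')[130:230,270:390];cv2.imwrite('pics/y_zz.png',cv2.resize(im,None,fx=6,fy=6,interpolation=cv2.INTER_CUBIC))
E
```

```text
t 35.55 pos [0.4751 0.105  0.1149] yaw -2.34 w -0.0003 F [-14.5  -5.4  67.5] q [ 15.  26. -37. 118.  23.  43. -40.]
-> [-0.0022, 0.0011, 0.0058] roll -0.0004 rows 0.1
top lid top slope(deg) -0.11 z@hinge 0.1693 z@front 0.1698 3956
scene ring 30 [0.4316 0.0988 0.1669] [0.036 0.018 0.048] [0.45  0.108 0.191]
scene lid top slope(deg) 0.29 z@hinge 0.1682 z@front 0.1669 1741
```

View pics/y_zz.png

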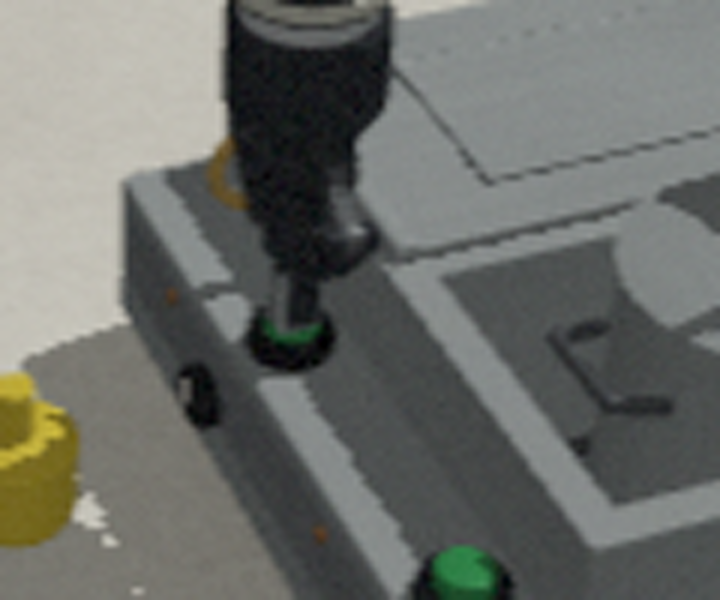

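Request:
{"op": "drive_tool", "data": {
  "fingers": [1,1,1,1,1],
  "translation": [
    [0,0,-0.02],
    [0,0,-0.06],
    [0,0,-0.13],
    [0,0,-0.22],
    [0,0,-0.3]
  ],
  "roll": [0,0,0,0,0]
}}

```text
time: 36.15
tool_pos: [0.4737, 0.1047, 0.2642]
orientation: [[0.999, -0.04, -0.002], [-0.04, -0.999, 0.0], [-0.002, -0.0, -1.0]]
ft_force: [0.6, -1.0, 1.0]
gripper_width: 0.0
```

```bash
python3 plan.py .55 -.1 .25 -7.4;  python3 lid.py z; python3 - <<'E'
import cv2
im=cv2.imread('pics/z_scene.png')[130:230,270:390];cv2.imwrite('pics/z_zz.png',cv2.resize(im,None,fx=6,fy=6,interpolation=cv2.INTER_CUBIC))
E
```

```text
t 36.15 pos [0.4737 0.1047 0.2642] yaw -2.31 w 0.0 F [ 0.6 -1.   1. ] q [ 22.  14. -44. 110.  11.  61. -29.]
-> [0.1691, 0.4029, 0.028] roll 0.0424 rows 4.4
top lid top slope(deg) -0.92 z@hinge 0.1683 z@front 0.1724 2579
scene ring 84 [0.4186 0.1128 0.166 ] [0.012 0.046 0.049] [0.425 0.136 0.19 ]
scene lid top slope(deg) 0.49 z@hinge 0.1686 z@front 0.1664 1876
```

View pics/z_zz.png

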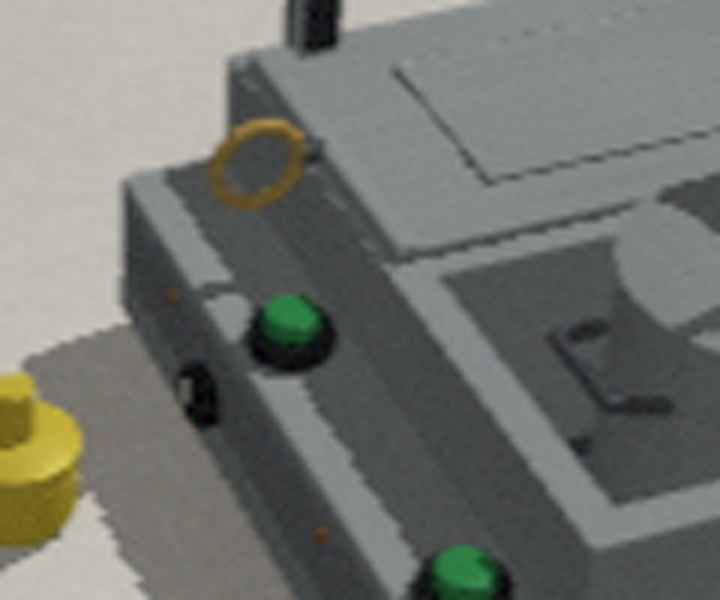

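Request:
{"op": "drive_tool", "data": {
  "fingers": [1,1,1,1,1,1,1],
  "translation": [
    [0,0,0.06],
    [0,0,0.15],
    [0,0,0.22],
    [0,0,0.26],
    [0,0,0.278],
    [0,0,0.278],
    [0,0,0.278]
  ],
  "roll": [0,0,0,0,0,0,0]
}}

```text
time: 36.95
tool_pos: [0.4745, 0.1052, 0.1249]
orientation: [[0.999, -0.04, 0.0], [-0.04, -0.999, 0.0], [0.0, -0.0, -1.0]]
ft_force: [-0.1, 0.4, 0.8]
gripper_width: -0.0001
```

Request:
{"op": "drive_tool", "data": {
  "fingers": [1,1],
  "translation": [
    [0,0,0.004],
    [0,0,0.004]
  ],
  "roll": [0,0]
}}

```text
time: 37.15
tool_pos: [0.4747, 0.1048, 0.1234]
orientation: [[0.999, -0.041, 0.002], [-0.041, -0.999, -0.0], [0.002, -0.0, -1.0]]
ft_force: [-0.2, -0.1, 0.1]
gripper_width: -0.0002
```

Request:
{"op": "drive_tool", "data": {
  "fingers": [1,1],
  "translation": [
    [0,0,0.004],
    [0,0,0.004]
  ],
  "roll": [0,0]
}}

```text
time: 37.35
tool_pos: [0.4748, 0.1048, 0.1211]
orientation: [[0.999, -0.041, 0.002], [-0.041, -0.999, 0.0], [0.002, -0.0, -1.0]]
ft_force: [1.3, 0.6, 2.6]
gripper_width: 0.0001
```

```bash
python3 plan.py .474 .1045 .115 -2.3;  python3 lid.py A
```

```text
t 37.35 pos [0.4748 0.1048 0.1211] yaw -2.33 w 0.0001 F [1.3 0.6 2.6] q [ 15.  26. -38. 118.  23.  44. -39.]
-> [-0.0015, 0.0007, 0.0123] roll -0.0002 rows 0.1
top lid top slope(deg) -0.15 z@hinge 0.1692 z@front 0.1699 3917
scene ring 31 [0.4329 0.0978 0.168 ] [0.043 0.017 0.047] [0.454 0.106 0.191]
scene lid top slope(deg) 0.35 z@hinge 0.1684 z@front 0.1668 1747
```

Request:
{"op": "drive_tool", "data": {
  "fingers": [1,1],
  "translation": [
    [0,0,0.005],
    [0,0,0.005]
  ],
  "roll": [0,0]
}}

```text
time: 37.65
tool_pos: [0.4747, 0.1048, 0.1183]
orientation: [[0.999, -0.041, 0.001], [-0.041, -0.999, 0.0], [0.001, -0.0, -1.0]]
ft_force: [2.1, 0.6, 3.7]
gripper_width: -0.0
```

Request:
{"op": "drive_tool", "data": {
  "fingers": [1,1],
  "translation": [
    [0,0,0.005],
    [0,0,0.005]
  ],
  "roll": [0,0]
}}

```text
time: 37.85
tool_pos: [0.4748, 0.1048, 0.1161]
orientation: [[0.999, -0.04, 0.001], [-0.04, -0.999, -0.0], [0.001, 0.0, -1.0]]
ft_force: [1.6, -0.7, 6.3]
gripper_width: -0.0001
```

Request:
{"op": "drive_tool", "data": {
  "fingers": [1,1,1,0.5,0,0,0,0],
  "translation": [
    [0,0,-0.05],
    [0,0,-0.13],
    [0,0,-0.22],
    [0.02,0.06,-0.27],
    [0.05,0.14,-0.27],
    [0.08,0.22,-0.27],
    [0.12,0.3,-0.27],
    [0.16,0.38,-0.27]
  ],
  "roll": [0,0,0,0,0,0.01,0.02,0.03]
}}

```text
time: 38.65
tool_pos: [0.546, -0.0899, 0.25]
orientation: [[0.995, -0.104, -0.002], [-0.104, -0.995, -0.0], [-0.002, 0.0, -1.0]]
ft_force: [0.5, 0.3, -0.4]
gripper_width: 0.0722
```

```bash
python3 plan.py .651 -.2584 .18 -7.6
```

```text
t 38.65 pos [ 0.546  -0.0899  0.25  ] yaw -5.96 w 0.0722 F [ 0.5  0.3 -0.4] q [ 36.  21. -37. 102.  14.  61. -13.]
-> [0.2441, 0.3134, 0.1397] roll 0.0136 rows 4.2
```

Request:
{"op": "drive_tool", "data": {
  "fingers": [0,0,0,0,0,0,0,0],
  "translation": [
    [0.06,0.08,0.02],
    [0.12,0.16,0.05],
    [0.18,0.23,0.09],
    [0.23,0.295,0.12],
    [0.244,0.313,0.14],
    [0.244,0.313,0.14],
    [0.244,0.313,0.14],
    [0.244,0.313,0.14]
  ],
  "roll": [0.01,0.013,0.013,0.013,0.013,0.013,0.013,0.013]
}}

```text
time: 39.45
tool_pos: [0.6517, -0.2541, 0.1818]
orientation: [[0.992, -0.127, 0.001], [-0.127, -0.992, 0.001], [0.001, -0.001, -1.0]]
ft_force: [-0.2, -0.5, 0.4]
gripper_width: 0.0853
```

```bash
python3 plan.py .651 -.2584 .0344 -7.6; python3 cups.py B wrist >/dev/null
```

```text
t 39.45 pos [ 0.6517 -0.2541  0.1818] yaw -7.32 w 0.0853 F [-0.2 -0.5  0.4] q [ 39.  38. -31.  85.  21.  62.  -4.]
-> [-0.0005, 0.009, 0.2948] roll 0.0024 rows 2.9
```

View pics/B_wrist.png

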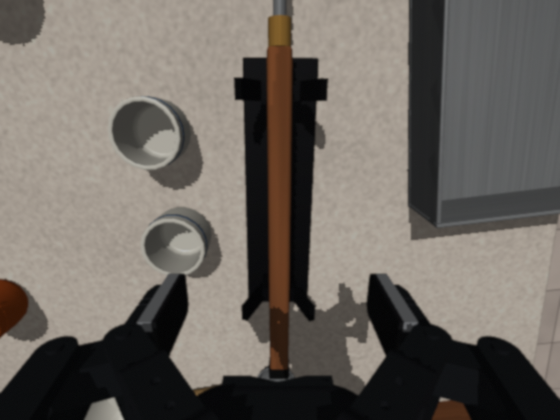

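Request:
{"op": "drive_tool", "data": {
  "fingers": [0,0,0,0,1,1,1,1],
  "translation": [
    [0,0.008,0.08],
    [0,0.008,0.17],
    [0,0.008,0.26],
    [0,0.008,0.294],
    [0,0.008,0.295],
    [0,0.008,0.295],
    [0,0.008,0.295],
    [0,0.008,0.295]
  ],
  "roll": [0,0,0,0,0,0,0,0],
  "squeeze": 80
}}

```text
time: 40.3
tool_pos: [0.6526, -0.2609, 0.0358]
orientation: [[0.991, -0.13, 0.004], [-0.13, -0.991, -0.002], [0.004, 0.001, -1.0]]
ft_force: [0.4, 0.5, -0.2]
gripper_width: 0.0283
```

Request:
{"op": "drive_tool", "data": {
  "fingers": [1,1,1,1,1,1],
  "translation": [
    [0,0,0],
    [0,0,0],
    [0,0,0],
    [0,0,-0.04],
    [0,0,-0.1],
    [0,0,-0.12]
  ],
  "roll": [0,0,0,0,0,0]
}}

```text
time: 40.9
tool_pos: [0.653, -0.2609, 0.0974]
orientation: [[0.991, -0.13, 0.005], [-0.13, -0.991, -0.002], [0.005, 0.001, -1.0]]
ft_force: [0.1, 0.9, -1.6]
gripper_width: 0.0185
```

```bash
python3 plan.py .6525 -.2584 .0344 -7.6; python3 cups.py C scene
```

```text
t 40.9 pos [ 0.653  -0.2609  0.0974] yaw -7.48 w 0.0185 F [ 0.1  0.9 -1.6] q [ 38.  44. -28.  88.  24.  55.  -5.]
-> [-0.0023, -0.0049, 0.1261] roll 0.001 rows 1.3
```

View pics/C_scene.png

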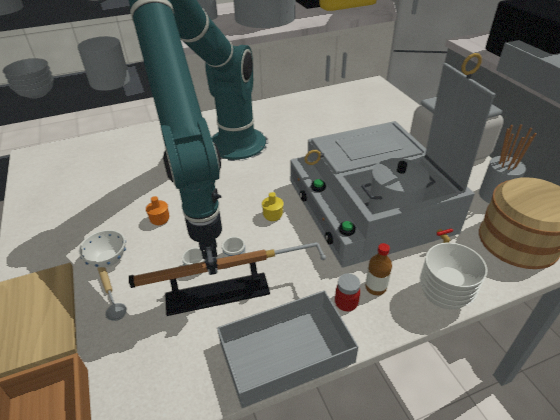

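Pole lifted; lay it straight back and retreat.

Request:
{"op": "drive_tool", "data": {
  "fingers": [1,1,1,1,1],
  "translation": [
    [0,0,0.04],
    [0,0,0.09],
    [0,0,0.115],
    [0,0,0.122],
    [0,0,0.122]
  ],
  "roll": [0,0,0,0,0]
}}

```text
time: 41.45
tool_pos: [0.6495, -0.2604, 0.0348]
orientation: [[0.991, -0.13, -0.005], [-0.13, -0.991, -0.001], [-0.004, 0.001, -1.0]]
ft_force: [-11.4, 3.3, 18.8]
gripper_width: 0.0186
```

Request:
{"op": "drive_tool", "data": {
  "fingers": [0.6,0.3,0,0,0,0,0,0],
  "translation": [
    [0,0,0],
    [0,0,0],
    [0,0,0],
    [0,0,0],
    [0,0,-0.08],
    [0,0,-0.17],
    [0,0,-0.26],
    [0,0,-0.32]
  ],
  "roll": [0,0,0,0,0,0,0,0]
}}

```text
time: 42.25
tool_pos: [0.6523, -0.2605, 0.1957]
orientation: [[0.992, -0.13, 0.004], [-0.13, -0.992, -0.001], [0.004, 0.0, -1.0]]
ft_force: [1.3, -0.4, 0.6]
gripper_width: 0.0852
```

```bash
python3 plan.py .4 -.45 .35 -7.6
```

```text
t 42.25 pos [ 0.6523 -0.2605  0.1957] yaw -7.47 w 0.0852 F [ 1.3 -0.4  0.6] q [ 39.  38. -31.  84.  20.  64.  -3.]
-> [-0.4498, 0.4415, -0.31] roll 0.0011 rows 7.0
```

Request:
{"op": "drive_tool", "data": {
  "fingers": [0,0,0,0,0,0,0,0],
  "translation": [
    [-0.04,0.04,-0.06],
    [-0.1,0.1,-0.12],
    [-0.16,0.16,-0.18],
    [-0.22,0.22,-0.23],
    [-0.28,0.28,-0.27],
    [-0.34,0.34,-0.3],
    [-0.4,0.4,-0.31],
    [-0.43,0.43,-0.31]
  ],
  "roll": [0,0,0,0,0,0,0,0]
}}

```text
time: 43.05
tool_pos: [0.4065, -0.4492, 0.3483]
orientation: [[0.991, -0.136, -0.0], [-0.136, -0.991, -0.003], [0.0, 0.003, -1.0]]
ft_force: [-0.0, 0.7, 0.5]
gripper_width: 0.0853
```

```bash
python3 plan.py .4 -.45 .35 -7.6; python3 lid.py D; python3 - <<'E'
from h import *
z=np.load('/tmp/top.npz');P=cloud('top',z['d'])
hsv=cv2.cvtColor(z['im'],cv2.COLOR_RGB2HSV)
m=(hsv[...,0]>5)&(hsv[...,0]<20)&(hsv[...,1]>100)&(abs(P[...,2]-.06)<.01)&(P[...,0]>.58)&(P[...,0]<.75)&(P[...,1]<0)&(P[...,1]>-.47)
n,l,s,c=cv2.connectedComponentsWithStats(m.astype(np.uint8));i=1+np.argmax(s[1:,4]);q=P[l==i];print(len(q),cv2.minAreaRect((q[:,:2]*1000).astype(np.float32)),q.mean(0),np.polyfit(q[:,1],q[:,2],1))
for x,y in ((.548,-.287),(.539,-.182)):
    pass
E
```

```text
t 43.05 pos [ 0.4065 -0.4492  0.3483] yaw -7.79 w 0.0853 F [-0.   0.7  0.5] q [ 69.  21. -32.  89.  11.  74.  28.]
-> [-0.0126, 0.0033, -0.0034] roll -0.0016 rows 0.1
top ring 70 [0.4109 0.1124 0.1712] [0.007 0.046 0.05 ] [0.415 0.135 0.196]
top lid top slope(deg) 0.3 z@hinge 0.1699 z@front 0.1686 4822
scene ring 86 [0.4182 0.1124 0.1667] [0.011 0.046 0.05 ] [0.424 0.135 0.192]
scene lid top slope(deg) 0.48 z@hinge 0.1685 z@front 0.1664 1888
818 ((645.6177978515625, -273.0343017578125), (329.21221923828125, 20.983322143554688), 82.61791229248047) [ 0.64500874 -0.27469857  0.06068854] [-0.00311097  0.05983396]
```

View pics/D_top.png

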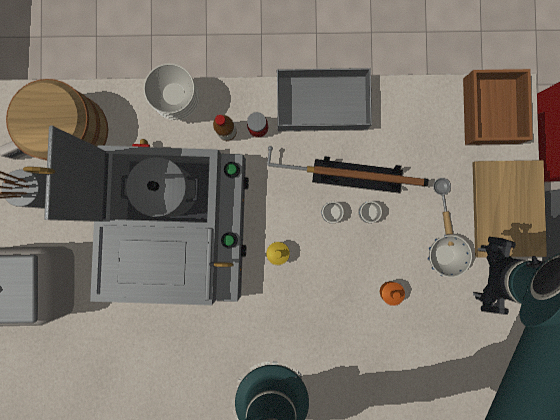

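View pics/D_scene.png

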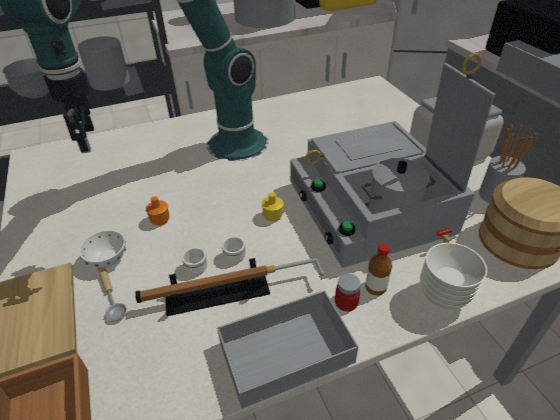

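Request:
{"op": "drive_tool", "data": {
  "fingers": [0,0,0,0],
  "translation": [
    [0,0,0],
    [0,0,0],
    [0,0,0],
    [0,0,0]
  ],
  "roll": [0,0,0,0]
}}

```text
time: 43.55
tool_pos: [0.411, -0.4447, 0.3471]
orientation: [[0.992, -0.128, 0.0], [-0.128, -0.992, 0.0], [0.0, -0.0, -1.0]]
ft_force: [-0.1, -0.3, -0.3]
gripper_width: 0.0855
```

```bash
python3 -c "
from workcell import bot
print(bot.finish_job())"
```

```text
the job is handed in; nothing more can be done
None
```

The job is done and handed in at about 43.6 s of the 210 s allowed. One thing might count against it: a brief 67 N reading at the wrist while I pressed the button.

- **Cups:** All three covered stew cups that were present stand upright on the rack in the near well. The back one was found about 2 cm from where I set it, probably the announced knock; its knob height showed it still upright on the rack. The empty cups and the orange and yellow look-alikes stayed where they were.
- **Lid:** The prong went through the near lid's eye and swung the lid shut. In both cameras its last measured slope was within 0.5° of level, lying on the rim. The far lid was left open.
- **Order of the last steps:** The pole slipped about 2° in the grip under a light push, so it could not press the button. I set it in its rest, pressed the near start button with the closed fingertips, then picked the pole up and laid it back again. So the pole was laid in its rest once before the press as well as after it.
- **Button:** I pressed it three times in all. The second try reached about 67 N at the wrist, on the fingertips. That is under the 120 N wrist limit, and the 40 N limit is stated for the arm and gripper body. The last slow press showed about 5 to 6 mm of travel, with the force rising from 2.6 to 6.3 N, so it counts as pressed. The far button was not touched.
- **Last checks:** The pole lies level in both cradles, hook end as before and within about 3 mm of its first position. The gripper is open and clear of everything.

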